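# Clamp the sample pots on the shaker and test its cut-out

## Robot

A 6-joint arm with a two-finger parallel gripper is mounted at the origin on the work surface. World frame = base frame: x ahead of the robot, y to its left, z up, the work surface at z = 0. Lengths are in m, angles in rad, forces in N, time in s.
With the tool pointing down it reaches from about 0.325 to 0.9 m from the base axis. Payload 3.5 kg.
Tool frame: the origin (TCP) lies at the very end of the fingers, on their centre line; the grasp point (between the pads) lies 19 mm behind it (r.tcp_to_grasp is the distance from the TCP to the grasp point, in m); z points along the fingers, y is the line along which they close (so a half turn about z gives the same grasp; the last joint's range is limited). The gripper opens to 85 mm and grips with 20 to 120 N. Pads are 22 mm wide; open, the fingers measure 114 mm over their backs; the gripper's body (76 mm by 85 mm) begins 54 mm behind the grasp point. The pads swing forward as they close: fully open they stand 13 mm farther back than shut.
Start: joints at [-1.3, 0.276, -0.026, 1.268, 0, 1.467], TCP at [0.228, -0.582, 0.231] pointing down, gripper open.
Joint ranges: [-3.12, 3.12], [-0.85, 1.88], [-1.08, 1.24], [-1.95, 2.15], [-1.57, 1.53], [-3.14, 3.14]. Speed limits (rad/s): [2.57, 2.57, 3.14, 3.14, 3.14, 3.14].

## Interface

Orientations are given as a unit quaternion [w, x, y, z].
In Python, from workcell import r, cams, telemetry, workorder gives the robot as it stands (r), with the cameras (cams), the readings (telemetry) and the job (workorder).
- The arm moves only by the shell command python3 drive.py 'ROWS'. ROWS is rows parted by semicolons, their numbers by spaces, 1 to 12 of them, each of 7 numbers: the finger opening in m, then dx, dy, dz in m, then a rotation vector rx, ry, rz in rad; each row is the pose to reach, as a shift and turn from the pose commanded when the command began, along the tool's axes at that moment; what a row does not reach only later rows make up. A row lasts 1/10 s, in which the tool goes at most 0.05 m and 0.15 rad, less where a joint would pass 70% of its speed; a pose out of reach is approached as far as the arm can. The fingers move at their own pace and stop on an object; the grip force is fixed at half the most. Time passes only in rows, so rows that do not move let the fingers close. It prints the time, the measured TCP pose, the force, the opening and the grip force at its end.
- telemetry.get_obs(): the state, without advancing time (a new reading comes with each control period).
- cams.capture(name): name is "side" or "top" or "wrist"; returns a dict with "img" (400x640x3 uint8, red, green, blue), "intrinsics" (3x3 intrinsics, pixels), "R" (3x3) and "t" (3): a world point X has camera coordinates R X + t; the wrist camera has in their place "tool_from_camera" (4x4, takes a point from camera to tool coordinates, whose origin is the TCP and whose axes are the flange's). Camera axes: x right, y down, z forward; pixel columns grow to the right and rows downward; lengths in m; the calibration is good to about 2 mm. A picture is of the moment at which its call begins: read the wrist's pose just before it. There is no depth.
- workorder.job_done(): hands the job in; it is judged then, once.
The state is a dict: "clock": time; "joint_positions": joint angles; "qd": joint speeds; "joint_efforts": joint torques, N m; "tool_pos": TCP position; "tcp_rot": TCP orientation; "force": force on the tool from outside, world axes, zero at the start; "torque": the same for the moment, N m; "grip_width": finger opening in m; "grasp_force": force on a finger pad.
Only numpy, scipy, OpenCV 4.12 (cv2) and the standard library are available. Lean on these libraries where they do the work, as an engineer would, in place of code of your own. Each camera call takes 0.05 s, during which the arm holds its last target. There are 200 camera calls.

## Task

Get the sample shaker ready for a run: flip its clamp lever fully open, turn the winged adjusting nut clockwise until its pointer is at the dark mark beside it, and stand every sample pot upright in the row between the fence and the jaw. Then flip the clamp lever fully closed so that all the pots are gripped, and only after that prove the cut-out: press its test button so that the trip lever drops, then lift the lever back up until it stays. Do not disturb the wash bottle or the glass beaker.

Things in the scene. Friction and masses are not known exactly. Their poses are not given: they have to be found in the camera images.
- shaker: bench shaker, cream, 220 (x) x 290 (y) x 60 mm high, metal bed on top, fixed. Origin: centre of its underside; x points away from the operator, y along the row. A fence along the far side, 22 mm high above the bed, face at x = +85 mm, faces the jaw. Pots stand on the bed (z = 60 mm) between them and the end stops (22 mm high, at y = +-139 mm); gripped, their axes are at x = +64 mm.
- jaw: jaw bar 284 mm long (y), 22 mm high above the bed, with seven black sprung pads towards the fence (38 mm wide, 0.8 N per mm). Origin: middle of the pads' free face, 12 mm above the bed. It slides along the shaker's x: with lever closed and nut at 2.0 at x = 47 mm (4 mm tighter than a pot); the open lever draws it back 14 mm (gap 52 mm); each rad of the nut moves it 4 mm to the fence.
- clamp_lever (a joint): angle of the cam lever at the right-hand (-y) end of the shaker: 0 closed (it points away from the operator, 0.17 rad above level), 1.9 fully open (swung up and over towards the operator). The hinge is level, along the shaker's y; stiff (about 3 N at the grip), it stays where it is left.
- lever_grip (a point): middle of the free part of the lever's black round grip (16 mm diameter, 41 mm long, along the shaker's y, sticking out to the right of the lever's steel arm), 75 mm from the hinge. It can be pinched from above, fingers closing along the shaker's x.
- lever_pivot (a point): the clamp lever's hinge axis, level with lever_grip along it; 45 mm above the bench
- nut (a joint): angle of the winged adjusting nut, grows clockwise seen from above (tighter), 0 to 3.0 rad; it starts too loose. 2.0 is the mark; 1.75 to 2.25 is right. Stiff (0.15 N m), stays where it is left.
- nut_grip (a point): on the nut's vertical axis, 87 mm above the bench, y = 0 of the shaker (x = -50 mm with the lever closed, -64 mm open: it rides on the clamp's steel slide plate). The wing is a black bar 50 mm long, 12 mm thick, its top 96 mm above the bench, on a round flange 23 mm in radius and 10 mm thick (76 mm above the bench).
- nut_pointer (a point): end of the small pointer that sticks out of the flange below one end of the wing, in line with the wing, 33 mm from the axis
- nut_mark (a point): dark index mark on the slide plate under the nut, on the operator's (-x) side, 42 mm from the nut's axis; the pointer points at it when the nut is at 2.0
- cutout: safety cut-out unit that feeds the shaker, cream box 100 (x) x 170 (y) x 60 mm high, fixed. Origin: 10 mm nearer to the operator than the centre of its underside; x points away from the operator. The right half of its top carries a grey block 20 mm high with the test button; the trip lever is on the left (+y) half.
- test_button (a joint): travel of the test button, 0 to 0.006 m down, sprung (4 N fully down); the lever trips at about 0.003 m
- test_button_top (a point): top centre of the round white test button, 13 mm radius; press straight down
- trip_lever (a joint): angle of the trip lever: 0 up (it leans 0.15 rad away from the operator and rests there), about 1.65 dropped (lying level, towards the operator). It is loose and falls to one side or the other of upright: upright is at 0.15. The level hinge runs along the unit's y.
- trip_grip (a point): middle of the free part of the trip lever's round black grip (14 mm diameter, 40 mm long, along the unit's y, sticking out to the left of the lever's thin arm), 75 mm from the hinge. It can be pinched from above, fingers closing along the unit's x; dropped, it is 33 mm clear of the box's near edge.
- trip_pivot (a point): the trip lever's hinge axis, level with trip_grip along it; 68 mm above the bench
- pot1: sample pot: squat closed plastic cylinder 42 mm in diameter, 58 mm high, off-white with a white screw cap and paper band, about 60 g, heavy at the foot. Two to four of these alike pots are there, first on the pad on the left; absent ones read None. Origin: centre of its underside, z up its axis.
- pot2: sample pot: squat closed plastic cylinder 42 mm in diameter, 58 mm high, off-white with a white screw cap and paper band, about 60 g, heavy at the foot. Two to four of these alike pots are there, first on the pad on the left; absent ones read None. Origin: centre of its underside, z up its axis.
- pot3: sample pot: squat closed plastic cylinder 42 mm in diameter, 58 mm high, off-white with a white screw cap and paper band, about 60 g, heavy at the foot. Two to four of these alike pots are there, first on the pad on the left; absent ones read None. Origin: centre of its underside, z up its axis.
- pot4: sample pot: squat closed plastic cylinder 42 mm in diameter, 58 mm high, off-white with a white screw cap and paper band, about 60 g, heavy at the foot. Two to four of these alike pots are there, first on the pad on the left; absent ones read None. Origin: centre of its underside, z up its axis.
- pad: flat grey-green bench pad 230 x 230 x 2 mm, fixed, left of the shaker, where the pots stand at first. Origin: centre of its underside.
- dropper: small amber dropper bottle, 26 mm in diameter, 50 mm high, standing amid the pots; not part of the job. Origin: centre of its underside.
- wash_bottle: tall clear wash bottle, 60 mm in diameter, 175 mm high with its spout, beyond the shaker; leave it be. Origin: centre of its underside.
- beaker: open glass beaker, 70 mm in diameter, 80 mm high, beyond the shaker; leave it be. Origin: centre of its underside.

How it is judged:
By the outcome, as a careful person would: the job done as asked, in the order asked, and still so for the second after the job is handed in, with the robot touching nothing.
Of pot1, pot2, pot3, pot4 only 2 to 4 are there at a start; the rules pass over those that are not, and their reading is None.
At some moment in a run one of pot1, pot2, pot3, pot4 may be knocked a few centimetres aside while the robot is not near it.
It also fails if it takes over 208 s, if anything falls off the work surface, if the arm or the gripper's body presses on something with over 40 N, if the wrist force passes 120 N, or if a joint passes its speed limit or range.

## Working session

There is one attempt and no reset: what is moved stays moved. The work goes in short steps, Python scripts to look and compute and a shell command to move; the robot and the scene stay as the last step left them, time stands still between calls to the robot, and variables do not carry over. Pictures are saved under pics/ and viewed, at most 14 in all, crops included, and the job is handed in when it is done.

```bash
ls; mkdir -p pics
cat > h.py <<'E'
import numpy as np,cv2
from workcell import r, cams, telemetry, workorder
from scipy.spatial.transform import Rotation as Ro
def obs():
    o=telemetry.get_obs(); return o
def Rt(o): 
    q=o["tcp_rot"]; return Ro.from_quat([q[1],q[2],q[3],q[0]]).as_matrix()
def cap(name,fn=None):
    o=obs(); c=cams.capture(name)
    if name=="wrist":
        T=np.eye(4);T[:3,:3]=Rt(o);T[:3,3]=o["tool_pos"]
        W=np.linalg.inv(T@np.array(c["tool_from_camera"]));R,t=W[:3,:3],W[:3,3]
    else: R,t=np.array(c["R"]),np.array(c["t"])
    P=np.array(c["intrinsics"])@np.c_[R,t]
    if fn:
        cv2.imwrite(f"pics/{fn}.png",c["img"][:,:,::-1]); np.save(f"pics/{fn}.npy",P)
    return c["img"],P
def L(fn): return np.load(f"pics/{fn}.npy")
def atz(P,u,v,z):
    A=np.array([P[0]-u*P[2],P[1]-v*P[2]]); return np.linalg.solve(A[:,:2],-(A[:,2]*z+A[:,3]))
def tri(*obs):
    A=np.vstack([[P[0]-u*P[2],P[1]-v*P[2]] for P,u,v in obs]); return np.linalg.lstsq(A[:,:3],-A[:,3],rcond=None)[0]
def proj(P,X):
    p=P@np.r_[X,1];return p[:2]/p[2]
def crop(fn,out,x0,y0,x1,y1,s):
    im=cv2.imread(f"pics/{fn}.png")[y0:y1,x0:x1];cv2.imwrite(f"pics/{out}.png",cv2.resize(im,None,fx=s,fy=s,interpolation=cv2.INTER_CUBIC))
E
python3 - <<'E'
from h import *
for n in("side","top","wrist"):
    im,P=cap(n,n+"0")
a=[cv2.imread(f"pics/{n}0.png") for n in("side","top")]
o=obs();print({k:np.round(v,3).tolist() for k,v in o.items()});print(np.round(Rt(o),3))
for n in("side0","top0","wrist0"):
    P=L(n);print(n,np.round(-np.linalg.inv(P[:,:3])@P[:,3],3))
E
```

```text
drive.py
pics
workcell.py
{'clock': 0.15, 'joint_positions': [-1.3, 0.277, -0.028, 1.268, -0.0, 1.467], 'qd': [-0.0, -0.002, 0.002, -0.002, -0.001, -0.001], 'joint_efforts': [0.001, -44.606, 29.564, 0.011, -0.0, -0.0], 'tool_pos': [0.228, -0.581, 0.23], 'tcp_rot': [-0.001, 0.983, 0.186, -0.0], 'force': [0.2, -0.366, 0.768], 'torque': [0.052, -0.016, 0.002], 'grasp_force': 0.0, 'grip_width': 0.086}
[[ 0.931  0.365 -0.   ]
 [ 0.365 -0.931  0.002]
 [ 0.    -0.002 -1.   ]]
side0 [0.09  0.624 0.633]
top0 [ 0.416 -0.037  1.321]
wrist0 [ 0.3   -0.552  0.372]
```

View pics/top0.png

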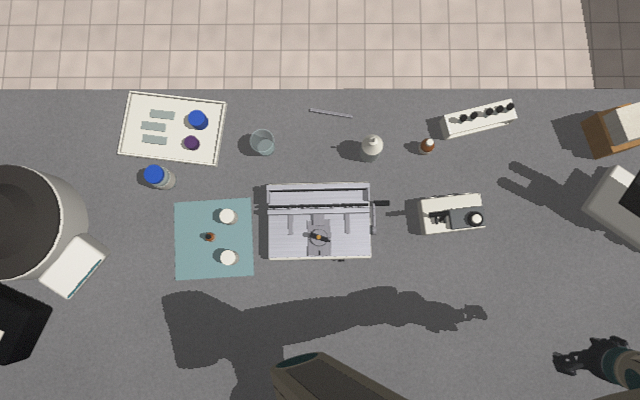

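View pics/side0.png

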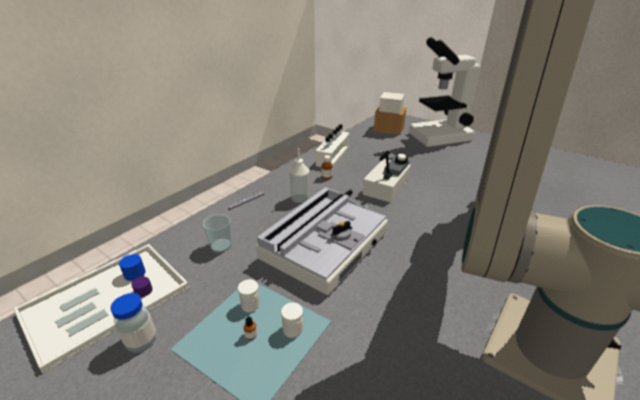

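Top view: two pots (227,216), (228,257), with the dropper at (208,237). The shaker spans about (267–372, 183–260), the lever grip is at (382,203) and the cut-out's button is at (476,219). I'll enlarge this.

Run:
```python
from h import *
crop("top0","c1",255,170,400,270,5.5)
crop("top0","c2",400,180,500,250,8)
P=L("top0")
print("px->world at z=.06 corners"); 
for (u,v,z) in [(267,185,.06),(369,183,.06),(372,258,.06),(268,260,.06),(227,216,.058),(228,257,.058),(208,237,.05),(382,203,.06),(476,219,.085),(318,237,.09),(372,146,.15),(262,142,.08)]:
    print(u,v,z,np.round(atz(P,u,v,z),3))
```

```text
px->world at z=.06 corners
267 185 0.06 [0.638 0.158]
369 183 0.06 [ 0.645 -0.132]
372 258 0.06 [ 0.434 -0.139]
268 260 0.06 [0.426 0.15 ]
227 216 0.058 [0.549 0.27 ]
228 257 0.058 [0.434 0.263]
208 237 0.05 [0.49  0.324]
382 203 0.06 [ 0.588 -0.168]
476 219 0.085 [ 0.542 -0.422]
318 237 0.09 [0.489 0.01 ]
372 146 0.15 [ 0.729 -0.134]
262 142 0.08 [0.759 0.173]
```

View pics/c1.png

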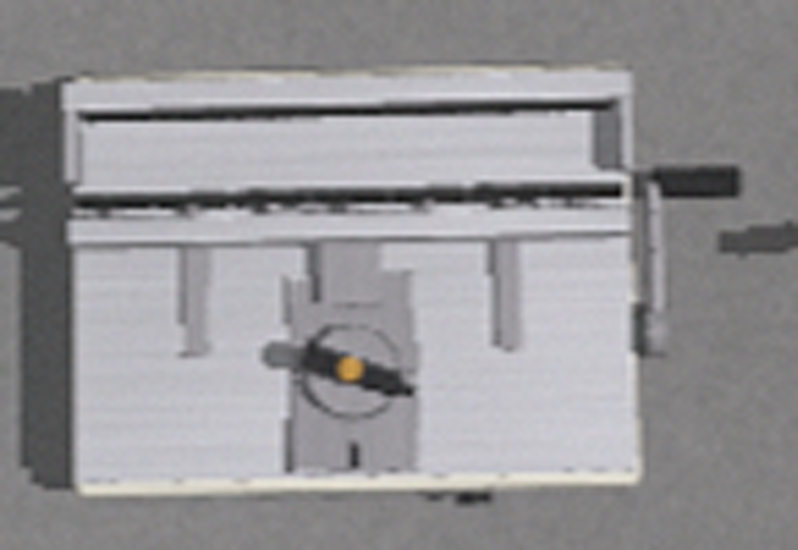

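View pics/c2.png

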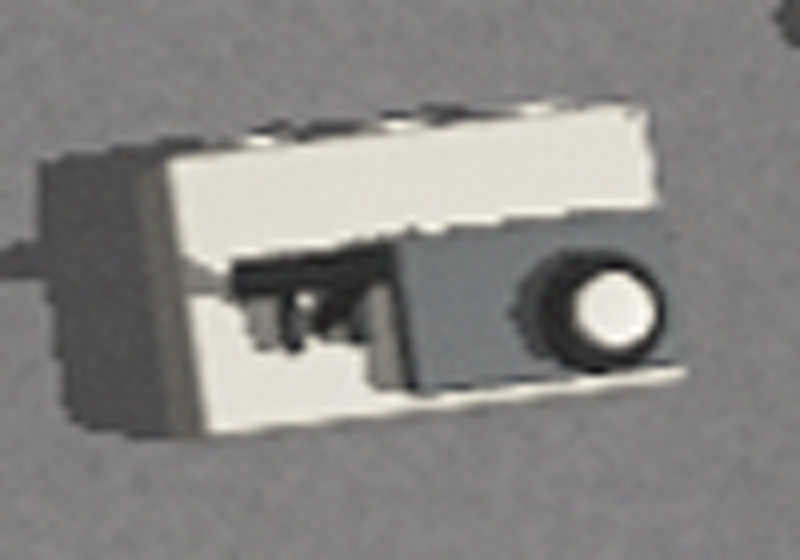

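```bash
cat >> h.py <<'E'
def go(x,y,z,yaw):
    "shift/turn in tool axes from the present pose to TCP (x,y,z), pointing down, tool x at yaw"
    o=obs();R=Rt(o);T=Ro.from_euler('z',yaw).as_matrix()@np.diag([1,-1,-1.])
    print("go",np.round(R.T@(np.array([x,y,z])-o["tool_pos"]),4),np.round(Ro.from_matrix(R.T@T).as_rotvec(),3),"t",o["clock"])
E
D="0.085 0.47 -0.384 -0.12 0 0 1.945"
python3 drive.py "0.085 0 0 -0.1 0 0 0;0.085 0 0 -0.12 0 0 0.3; 0.085 0.47 -0.384 -0.12 0 0 1.945;0.085 0.47 -0.384 -0.12 0 0 1.945;0.085 0.47 -0.384 -0.12 0 0 1.945;0.085 0.47 -0.384 -0.12 0 0 1.945;0.085 0.47 -0.384 -0.12 0 0 1.945;0.085 0.47 -0.384 -0.12 0 0 1.945;0.085 0.47 -0.384 -0.12 0 0 1.945;0.085 0.47 -0.384 -0.12 0 0 1.945;0.085 0.47 -0.384 -0.12 0 0 1.945;0.085 0.47 -0.384 -0.12 0 0 1.945"
python3 - <<'E'
from h import *
print(obs()["joint_positions"]);go(.53,-.05,.35,-np.pi/2)
E
```

```text
clock: 1.35
tool_pos: [0.314, -0.2881, 0.3463]
tcp_rot: [-0.059, 0.88, -0.471, 0.024]
force: [0.2, -0.4, 0.1]
grip_width: 0.0848
grasp_force: 0.0
[-0.98277452 -0.1273401  -0.23060402  1.48135241  0.12726367  3.14058307]
go [-0.078  -0.3097  0.0369] [-0.12   0.051  0.587] t 1.35
```

```bash
python3 drive.py "0.085 0 0 0 0 0 -0.15;0.085 0 0 0 0 0 -0.3;0.085 0 0 0 0 0 -0.45;0.085 0 0 0 0 0 -0.6;0.085 0 0 0 0 0 -0.75;0.085 0 0 0 0 0 -0.9;0.085 0 0 0 0 0 -1.05;0.085 0 0 0 0 0 -1.2;0.085 0 0 0 0 0 -1.35;0.085 0 0 0 0 0 -1.5"
python3 - <<'E'
from h import *
print(obs()["joint_positions"]);go(.53,-.05,.35,np.pi/2)
E
```

```text
clock: 2.35
tool_pos: [0.3139, -0.2889, 0.3462]
tcp_rot: [-0.027, 0.964, 0.258, 0.057]
force: [-0.3, -0.5, 0.3]
grip_width: 0.0852
grasp_force: 0.0
[-0.98329475 -0.12615588 -0.22970369  1.48127913  0.12609973  1.63444415]
go [ 0.3045 -0.0986  0.0366] [ 0.045 -0.125 -1.046] t 2.35
```

```bash
python3 drive.py "0.085 0.305 -0.099 0.0366 0.045 -0.125 -1.046;0.085 0.305 -0.099 0.0366 0.045 -0.125 -1.046;0.085 0.305 -0.099 0.0366 0.045 -0.125 -1.046;0.085 0.305 -0.099 0.0366 0.045 -0.125 -1.046;0.085 0.305 -0.099 0.0366 0.045 -0.125 -1.046;0.085 0.305 -0.099 0.0366 0.045 -0.125 -1.046;0.085 0.305 -0.099 0.0366 0.045 -0.125 -1.046;0.085 0.305 -0.099 0.0366 0.045 -0.125 -1.046;0.085 0.305 -0.099 0.0366 0.045 -0.125 -1.046;0.085 0.305 -0.099 0.0366 0.045 -0.125 -1.046;0.085 0.305 -0.099 0.0366 0.045 -0.125 -1.046"
python3 - <<'E'
from h import *
o=obs();print(o["joint_positions"]);go(.53,-.05,.35,np.pi/2)
im,P=cap("wrist","w1")
C=-np.linalg.inv(P[:,:3])@P[:,3];print(C,atz(P,320,200,0.06),atz(P,0,0,.06),atz(P,639,399,.06))
E
```

```text
clock: 3.45
tool_pos: [0.5312, -0.0521, 0.3505]
tcp_rot: [0.0, 0.71, 0.704, -0.0]
force: [-0.9, -0.0, 0.3]
grip_width: 0.085
grasp_force: 0.0
[-2.18674019e-01  7.40342780e-02 -2.17011378e-02  1.47481823e+00
 -2.94269875e-04  1.36130357e+00]
go [ 0.002  -0.0012  0.0005] [ 0.     0.    -0.009] t 3.45
[0.53207437 0.02622252 0.49214055] [ 0.53518972 -0.10728179] [0.12911096 0.16342033] [ 1.1666228  -0.52742694]
```

View pics/w1.png

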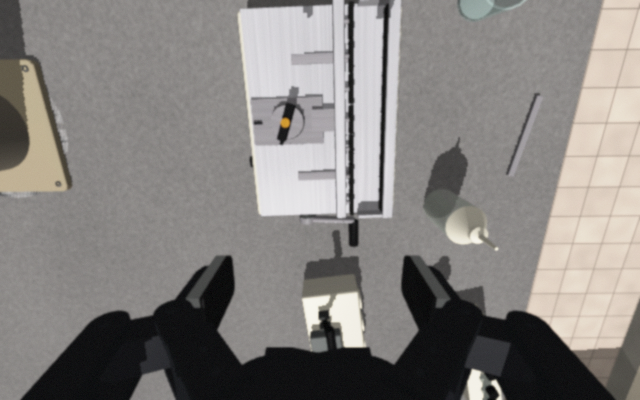

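```bash
python3 drive.py "0.085 -0.05 0 0.02 0 0 0;0.085 -0.1 0.01 0.05 0 0 0;0.085 -0.15 0.02 0.08 0 0 0;0.085 -0.19 0.02 0.08 0 0 0;0.085 -0.19 0.02 0.08 0 0 0;0.085 -0.19 0.02 0.08 0 0 0"
python3 - <<'E'
from h import *
im,P=cap("wrist","w2")
S=[(.53,.01),(.59,-.17),(.54,-.42)]
for s in S: print([np.round(proj(L(n),[*s,.07])) for n in("w1","w2")])
im=cv2.imread("pics/w2.png");cv2.imwrite("pics/w2b.png",cv2.resize(im[:,120:520],None,fx=1.5,fy=1.5,interpolation=cv2.INTER_CUBIC))
E
```

```text
clock: 4.1
tool_pos: [0.5497, -0.2434, 0.2697]
tcp_rot: [-0.001, 0.711, 0.703, -0.0]
force: [-0.1, 0.8, -0.0]
grip_width: 0.0848
grasp_force: 0.0
[array([316., 122.]), array([293., -86.])]
[array([355., 239.]), array([352., 114.])]
[array([324., 363.]), array([312., 303.])]
```

View pics/w2b.png

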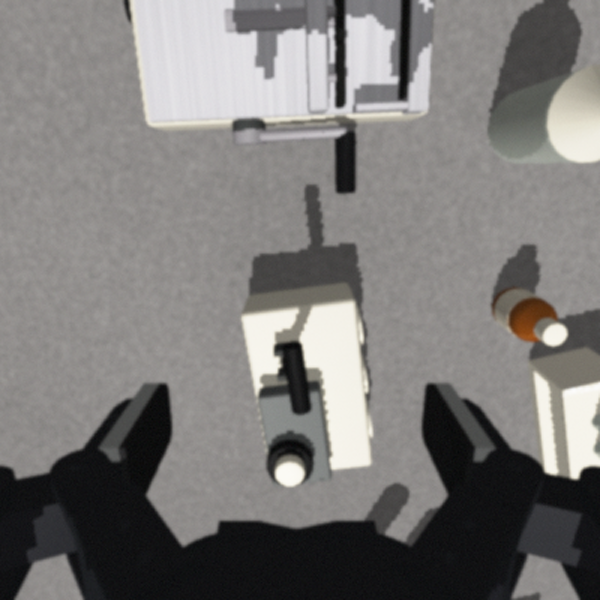

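Run:
```python
from h import *
T=L("top0");W=L("w2");W1=L("w1")
c1=lambda u,v:(T,255+u/5.5,170+v/5.5); c2=lambda u,v:(T,400+u/8,180+v/8); w=lambda u,v:(W,120+u/1.5,v/1.5)
def pr(n,*a):
    X=tri(*a);print(n,np.round(X,4),"err",[np.round(proj(q[0],X)-q[1:],1).tolist() for q in a])
pr("grip end",c1(740,182),w(345,192))
pr("grip mid",c1(700,183),w(346,163))
pr("grip arm",c1(657,184),w(347,132))
pr("pivot",c1(652,345),w(247,131))
pr("button",c2(618,308),w(290,470))
pr("trip L",c2(235,275),w(288,348))
pr("trip R",c2(398,250),w(303,410))
pr("nut",c1(350,369),(W1,285,122))
pr("pointer",c1(412,392),(W1,281,141))
pr("mark",c1(354,455),(W1,258,122))
pr("sh br",c1(638,478),w(150,122))
pr("sh fr",c1(630,70),w(427,113))
print(np.round(atz(T,255+80/5.5,170+490/5.5,.06),4),np.round(atz(T,255+62/5.5,170+82/5.5,.06),4), np.round(atz(T,255+638/5.5,170+478/5.5,.06),4),np.round(atz(W1,240,10,.06),4),np.round(atz(W1,261,215,.06),4))
```

```text
grip end [ 0.5822 -0.1834  0.1077] err [[-0.1, -0.2], [-1.4, 0.6]]
grip mid [ 0.5827 -0.1645  0.1007] err [[-0.1, -0.3], [-1.9, 0.4]]
grip arm [ 0.5837 -0.1442  0.0906] err [[-0.1, -0.3], [-2.2, 0.3]]
pivot [ 0.5075 -0.1435  0.0403] err [[-0.7, -0.7], [-3.7, 4.1]]
button [ 0.5431 -0.4257  0.0837] err [[-0.0, 0.1], [0.5, 0.2]]
trip L [ 0.5463 -0.2822  0.1445] err [[-0.2, 0.4], [2.2, 1.4]]
trip R [ 0.5568 -0.3406  0.1248] err [[-0.1, 0.5], [2.6, 0.9]]
nut [0.4892 0.0094 0.0847] err [[-0.3, 0.1], [0.6, 1.2]]
pointer [ 0.4793 -0.0206  0.0487] err [[-0.5, 0.3], [1.3, 1.9]]
mark [0.4472 0.0083 0.0571] err [[-0.3, 0.1], [0.5, 1.5]]
sh br [ 0.4378 -0.1356  0.0527] err [[-0.5, -0.3], [-1.5, 2.9]]
sh fr [ 0.642  -0.1317  0.0829] err [[-0.0, 0.0], [0.0, 0.0]]
[0.4288 0.146 ] [0.6387 0.1605] [ 0.437  -0.1364] [0.4339 0.1496] [ 0.4418 -0.1312]
```

Run:
```python
from h import *
def blob(n,u,v,rad=22,thr=45):
    g=cv2.imread(f"pics/{n}.png").max(2)
    m=(g<thr).astype(np.uint8);k,lab,st,ce=cv2.connectedComponentsWithStats(m)
    i=min(range(1,k),key=lambda i:np.hypot(*(ce[i]-[u,v])) if st[i][4]>15 else 1e9)
    return (L(n),*ce[i]),st[i]
a=[]
for n,u,v in(("top0",382,203),("w1",353,232),("w2",350.7,108)):
    b,s=blob(n,u,v);print(n,np.round(b[1:],1),s);a.append(b)
print(tri(*a),tri(*a[:2]),tri(*a[1:]))
for z in(.058,.07): print(z,[np.round(atz(*q,z),4) for q in a])
print(proj(L("side0"),[.585,-.163,.06]))
crop("side0","s1",300,170,420,260,5)
```

```text
top0 [354. 189.] [344 189  21   1  21]
w1 [353.4 233.3] [349 220   9  26 186]
w2 [349.8 108.3] [344  88  13  40 443]
[ 0.59217907 -0.11037246  0.17766163] [ 0.58509239 -0.08029972  0.25783361] [ 0.58827138 -0.16358016  0.06091936]
0.058 [array([ 0.6283, -0.0895]), array([ 0.589 , -0.1649]), array([ 0.5882, -0.1636])]
0.07 [array([ 0.6262, -0.089 ]), array([ 0.5874, -0.1596]), array([ 0.587 , -0.1636])]
[347.23299715 194.21204346]
```

View pics/s1.png

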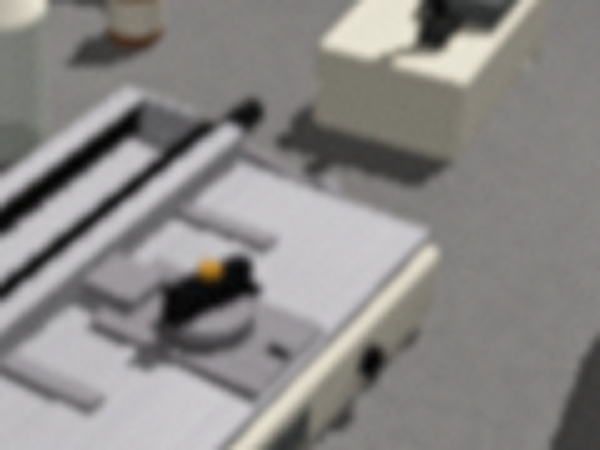

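Side crop confirms the lever is closed. The w1/w2 grip centre triangulates to (0.588, −0.164, 0.061), close to the expected 58 mm height. Going to the lever.

Run:
```python
from h import *
go(.588,-.167,.12,1.598);go(.588,-.167,.039,1.598)
```

```text
go [0.0752 0.0374 0.1505] [-0.    -0.001 -0.036] t 4.15
go [0.0751 0.0374 0.2315] [-0.    -0.001 -0.036] t 4.15
```

```bash
python3 drive.py "0.055 0.03 0.02 0.03 0 0 -0.036;0.055 0.075 0.037 0.07 0 0 -0.036;0.055 0.075 0.037 0.12 0 0 -0.036;0.055 0.075 0.037 0.15 0 0 -0.036;0.055 0.075 0.037 0.17 0 0 -0.036;0.055 0.075 0.037 0.19 0 0 -0.036;0.055 0.075 0.037 0.21 0 0 -0.036;0.055 0.075 0.037 0.23 0 0 -0.036;0.055 0.075 0.037 0.231 0 0 -0.036;0.055 0.075 0.037 0.231 0 0 -0.036"
python3 - <<'E'
from h import *
go(.588,-.167,.039,1.598);im,P=cap("wrist","w3")
crop("w3","w3c",120,0,520,400,1.5)
E
```

```text
clock: 5.15
tool_pos: [0.5882, -0.1653, 0.0402]
tcp_rot: [0.0, 0.696, 0.718, 0.0]
force: [0.5, 0.5, 0.3]
grip_width: 0.0548
grasp_force: 0.0
go [-0.0017 -0.0003  0.0012] [0.    0.    0.004] t 5.15
```

View pics/w3c.png

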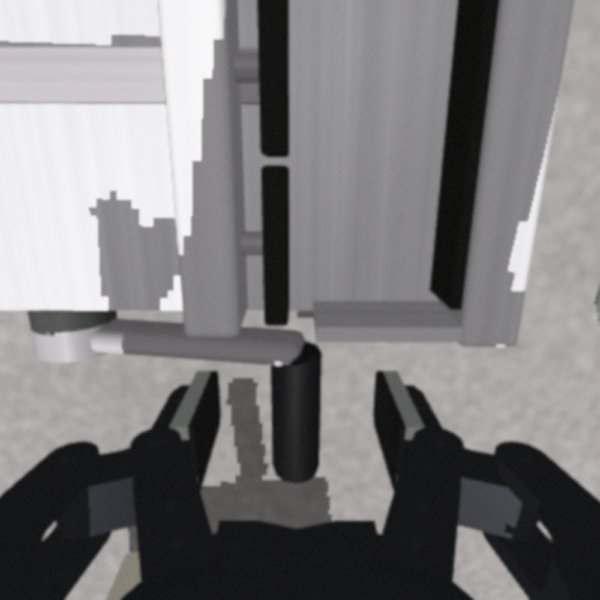

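```bash
python3 drive.py "0 0 0 0 0 0 0;0 0 0 0 0 0 0;0 0 0 0 0 0 0;0 0 0 0 0 0 0;0 0 0 0 0 0 0" && python3 drive.py "0 0 -0.003 -0.0116 0 0 0;0 0 -0.0077 -0.0226 0 0 0;0 0 -0.0142 -0.0327 0 0 0;0 0 -0.0222 -0.0416 0 0 0;0 0 -0.0315 -0.0492 0 0 0;0 0 -0.0419 -0.0551 0 0 0;0 0 -0.0531 -0.0594 0 0 0;0 0 -0.0649 -0.0618 0 0 0;0 0 -0.0768 -0.0622 0 0 0;0 0 -0.0887 -0.0608 0 0 0;0 0 -0.1003 -0.0575 0 0 0;0 0 -0.1097 -0.0532 0 0 0" && python3 drive.py "0 0 -0.003 0.002 0 0 0;0 0 -0.004 0.003 0 0 0;0 0 -0.004 0.003 0 0 0"
```

```text
clock: 5.7
tool_pos: [0.588, -0.1668, 0.0407]
tcp_rot: [0.0, 0.697, 0.717, -0.0]
force: [-2.2, 0.7, 5.4]
grip_width: 0.014
grasp_force: 58.4
clock: 6.9
tool_pos: [0.4839, -0.1712, 0.1011]
tcp_rot: [0.006, 0.696, 0.718, 0.003]
force: [-4.8, 3.6, 27.8]
grip_width: 0.0137
grasp_force: 68.4
clock: 7.2
tool_pos: [0.4785, -0.1721, 0.0977]
tcp_rot: [0.005, 0.697, 0.717, 0.002]
force: [-5.3, 3.1, 31.9]
grip_width: 0.0137
grasp_force: 69.6
```

```bash
python3 drive.py "0.06 0 0 0 0 0 0;0.06 0 0 0 0 0 0;0.06 0 0 0 0 0 0;0.06 0 0 -0.04 0 0 0;0.06 0 0 -0.09 0 0 0;0.06 0 0 -0.14 0 0 0;0.06 0 0 -0.15 0 0 0" && python3 drive.py "0.06 0.02 0 0 0 0 -0.15;0.06 0.05 0 0 0 0 -0.3;0.06 0.08 0 0 0 0 -0.45;0.06 0.12 0 0 0 0 -0.6;0.06 0.15 0 0 0 0 -0.75;0.06 0.18 0 0 0 0 -0.9;0.06 0.18 0 0 0 0 -1.05;0.06 0.18 0 0 0 0 -1.2;0.06 0.18 0 0 0 0 -1.35;0.06 0.18 0 0 0 0 -1.5"
python3 - <<'E'
from h import *
go(.475,.009,.2,-1.92);cap("wrist","w4");print(obs()["joint_positions"])
cap("top","top1")
P=L("top1");
t=cv2.imread("pics/top1.png");w=cv2.imread("pics/w4.png")
a=cv2.resize(t[170:270,255:400],None,fx=5.5,fy=5.5,interpolation=cv2.INTER_CUBIC)
cv2.imwrite("pics/t1c.png",a)
E
```

```text
clock: 7.9
tool_pos: [0.4774, -0.1713, 0.2457]
tcp_rot: [0.005, 0.697, 0.717, 0.001]
force: [1.0, -1.9, 0.1]
grip_width: 0.0601
grasp_force: 0.0
clock: 8.9
tool_pos: [0.4681, 0.0104, 0.2382]
tcp_rot: [-0.001, 0.017, 1.0, -0.0]
force: [0.3, 0.4, 0.1]
grip_width: 0.0603
grasp_force: 0.0
go [-0.0071 -0.0012  0.0382] [ 0.002 -0.003 -1.256] t 8.9
[-1.15841918e-01 -5.64899872e-03 -3.37949018e-01  1.24124251e+00
 -4.04053702e-04 -8.48705164e-02]
```

View pics/w4.png

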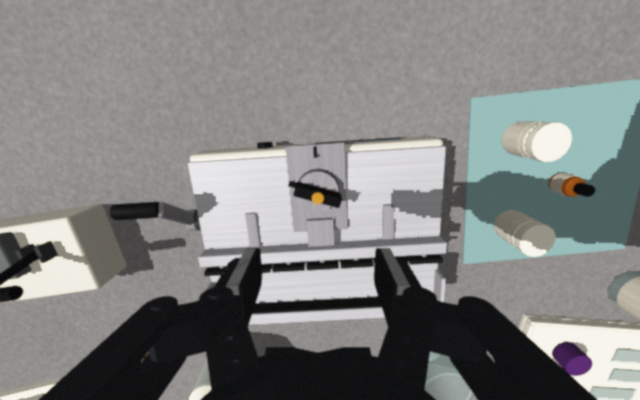

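Run:
```python
from h import *
W=L("w4")
a=atz(W,318,197.5,.096);p=atz(W,290,185,.071);q=atz(W,341.5,205.5,.096);m=atz(W,316,152,.066)
b=atz(W,292,183,.096)
print(a,p-a,np.hypot(*(p-a)),q-a,b-a,m-a,np.hypot(*(m-a)))
an=lambda v:np.arctan2(v[1],v[0])
print("pointer",an(p-a),"wing",an(a-q),an(b-q),"mark",an(m-a))
T=L("top0")
p0=atz(T,255+412/5.5,170+392/5.5,.071);a0=atz(T,255+350/5.5,170+369/5.5,.096);m0=atz(T,255+354/5.5,170+455/5.5,.066)
print(a0,p0-a0,an(p0-a0),an(m0-a0),np.hypot(*(p0-a0)))
print(tri((W,318,197.5),(L("w4"),318,197.5)) if 0 else "")
```

```text
[0.47560964 0.01134901] [-0.00788643 -0.03032869] 0.03133728192384042 [0.00940023 0.02382994] [-0.01605652 -0.02553502] [-0.04207253 -0.00067173] 0.042077894792428155
pointer -1.8251943414349465 wing -1.9465276650329544 -2.0469127250430263 mark -3.1256280015501083
[0.48885966 0.00830205] [-0.00987686 -0.03043848] -1.8845631348241694 -3.1096618447992093 0.03200083479808919
```

View pics/t1c.png

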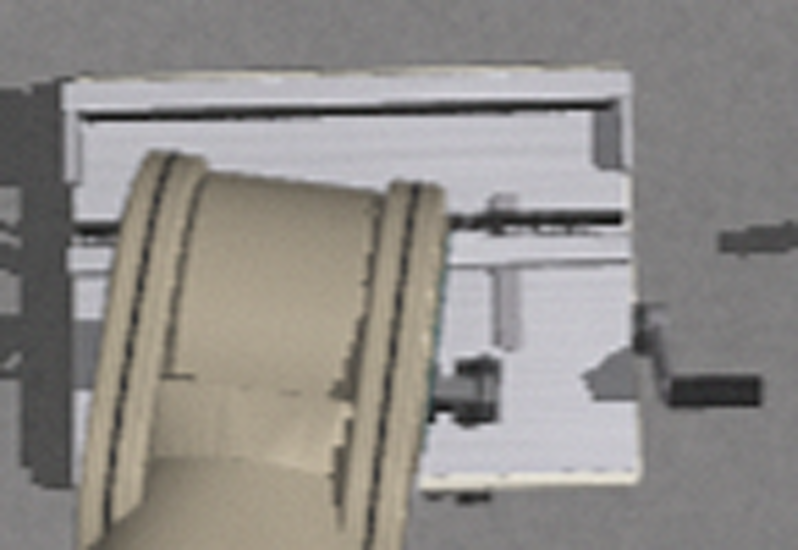

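```bash
python3 drive.py "0.06 0 0 0 0 0 -0.15;0.06 0 0 0 0 0 -0.3;0.06 0 0 0 0 0 -0.45;0.06 0 0 0 0 0 -0.6;0.06 0 0 0 0 0 -0.75;0.06 -0.007 -0.001 0.03 0 0 -0.9;0.06 -0.007 -0.001 0.05 0 0 -1.05;0.06 -0.007 -0.001 0.08 0 0 -1.2;0.06 -0.007 -0.001 0.1 0 0 -1.216;0.06 -0.007 -0.001 0.1 0 0 -1.216"
python3 - <<'E'
from h import *
cap("wrist","w5");go(.4755,.010,.080,-1.88)
crop("w5","w5c",120,0,520,400,1.5)
E
```

```text
clock: 10.0
tool_pos: [0.4725, 0.0092, 0.1359]
tcp_rot: [-0.003, -0.553, 0.833, 0.003]
force: [0.2, -0.3, -0.4]
grip_width: 0.0597
grasp_force: 0.0
go [-0.0015 -0.0012  0.0578] [ 0.005 -0.001 -0.09 ] t 10.05
```

View pics/w5c.png

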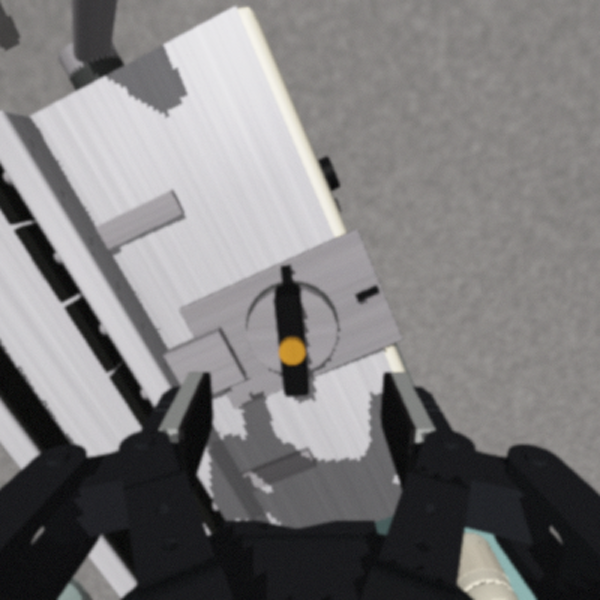

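```bash
python3 drive.py "0.06 -0.0015 -0.001 0.02 0.005 0 -0.075;0.06 -0.0015 -0.001 0.04 0.005 0 -0.075;0.06 -0.0015 -0.001 0.054 0.005 0 -0.075;0.06 -0.0015 -0.001 0.056 0.005 0 -0.075;0 -0.0015 -0.001 0.056 0.005 0 -0.075;0 -0.0015 -0.001 0.056 0.005 0 -0.075;0 -0.0015 -0.001 0.056 0.005 0 -0.075;0 -0.0015 -0.001 0.056 0.005 0 -0.075;0 -0.0015 -0.001 0.056 0.005 0 -0.075;0 -0.0015 -0.001 0.056 0.005 0 -0.075"
python3 - <<'E'
from h import *
go(.4755,.010,.080,-3.115)
E
```

```text
clock: 11.05
tool_pos: [0.4754, 0.0108, 0.0845]
tcp_rot: [0.0, -0.585, 0.811, -0.0]
force: [-7.2, 3.0, 9.3]
grip_width: 0.01
grasp_force: 60.0
go [ 0.0007 -0.0003  0.0045] [-1.000e-03  1.000e-03  1.224e+00] t 11.05
```

```bash
python3 drive.py "0 0 0 -0.002 0 0 0.14;0 0 0 -0.002 0 0 0.28;0 0 0 -0.002 0 0 0.42;0 0 0 -0.002 0 0 0.56;0 0 0 -0.002 0 0 0.7;0 0 0 -0.002 0 0 0.84;0 0 0 -0.002 0 0 0.98;0 0 0 -0.002 0 0 1.12;0 0 0 -0.002 0 0 1.25;0 0 0 -0.002 0 0 1.25;0 0 0 -0.002 0 0 1.25;0 0 0 -0.002 0 0 1.25"
python3 - <<'E'
from h import *
go(.4755,.010,.080,-3.115)
E
python3 drive.py "0.06 0 0 0 0 0 0;0.06 0 0 0 0 0 0;0.06 0 0 0 0 0 0;0.06 0 0 -0.05 0 0 0;0.06 0 0 -0.1 0 0 0;0.06 0 0 -0.14 0 0 0;0.06 0 0 -0.14 0 0 0"
python3 - <<'E'
from h import *
cap("wrist","w6");crop("w6","w6c",120,0,520,400,1.5)
E
```

```text
clock: 12.25
tool_pos: [0.4759, 0.0099, 0.0847]
tcp_rot: [0.001, -0.001, 1.0, -0.001]
force: [-2.9, -0.4, -7.3]
grip_width: 0.0101
grasp_force: 59.6
go [0.0004 0.0001 0.0047] [-0.002  0.002 -0.025] t 12.25
clock: 12.95
tool_pos: [0.4829, 0.0096, 0.2336]
tcp_rot: [0.01, -0.0, 1.0, -0.002]
force: [0.9, -0.6, -0.1]
grip_width: 0.06
grasp_force: 0.0
```

View pics/w6c.png

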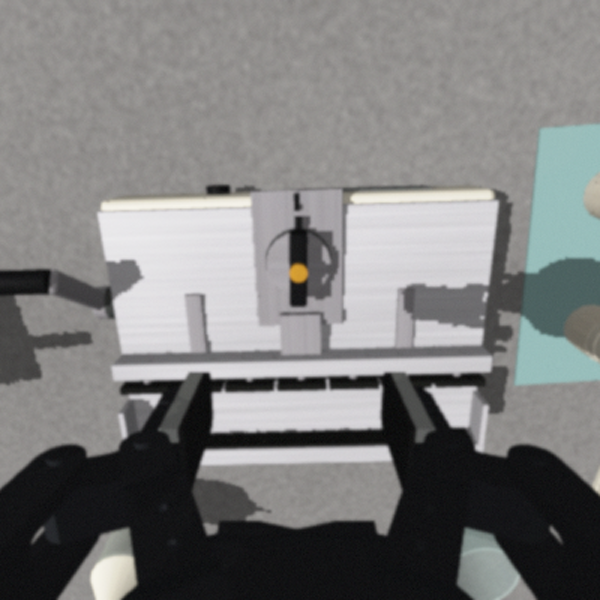

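```bash
python3 drive.py "0.06 0 0.05 0 0 0 0;0.06 0 0.1 -0.01 0 0 0;0.06 0 0.15 -0.02 0 0 0;0.06 0 0.2 -0.03 0 0 0;0.06 -0.01 0.25 -0.03 0 0 0;0.06 -0.01 0.26 -0.03 0 0 0;0.06 -0.01 0.26 -0.03 0 0 0;0.06 -0.01 0.26 -0.03 0 0 0"
cat >> h.py <<'E'
def whites(n,thr,box,amin=60):
    im=cv2.imread(f"pics/{n}.png").astype(int);x0,y0,x1,y1=box
    m=np.zeros(im.shape[:2],np.uint8);s=(im.min(2)>thr)&(im.max(2)-im.min(2)<60);m[y0:y1,x0:x1]=s[y0:y1,x0:x1]
    k,lab,st,ce=cv2.connectedComponentsWithStats(m)
    return [(np.round(ce[i],1).tolist(),st[i].tolist()) for i in range(1,k) if st[i][4]>=amin]
E
python3 - <<'E'
from h import *
cap("wrist","w7");cap("top","top2");print(obs()["joint_positions"])
P=L("w7");print("expect",[np.round(proj(P,[a,b,z])) for a,b in((.549,.27),(.434,.263)) for z in(.002,.06)])
for thr in(150,175,200,220): print(thr,whites("top2",thr,(180,195,252,280),20),"\n  ",whites("w7",thr,(100,0,560,330)))
E
```

```text
clock: 13.8
tool_pos: [0.4863, 0.2694, 0.254]
tcp_rot: [0.001, 0.0, 1.0, -0.002]
force: [0.2, -0.4, -0.1]
grip_width: 0.0599
grasp_force: 0.0
[ 0.39035796  0.14116357 -0.14521501  1.28224733 -0.00419547  0.3922154 ]
expect [array([318., 212.]), array([318., 227.]), array([313., 129.]), array([312., 133.])]
150 [([226.9, 215.3], [219, 208, 19, 15, 186]), ([227.7, 257.2], [220, 250, 18, 16, 200])] 
   [([344.2, 137.5], [264, 74, 183, 172, 16484]), ([168.0, 173.7], [100, 125, 126, 101, 9713]), ([401.2, 185.6], [387, 172, 26, 26, 186]), ([380.9, 190.6], [372, 185, 20, 14, 76]), ([106.5, 216.9], [100, 204, 17, 25, 334]), ([159.0, 235.7], [100, 230, 120, 13, 1223]), ([162.8, 263.2], [100, 243, 130, 36, 3368]), ([444.4, 287.4], [432, 273, 41, 29, 449]), ([150.4, 292.9], [100, 287, 109, 13, 1044]), ([366.1, 320.0], [346, 304, 42, 26, 718])]
175 [([226.7, 215.4], [220, 209, 15, 14, 164]), ([227.6, 257.1], [221, 250, 15, 15, 171])] 
   [([314.6, 131.0], [296, 112, 38, 39, 1175]), ([106.6, 137.5], [100, 126, 17, 30, 265]), ([173.0, 173.4], [120, 126, 105, 99, 8418]), ([320.4, 227.3], [304, 212, 35, 32, 900]), ([158.9, 235.7], [100, 230, 119, 13, 1094]), ([162.5, 263.3], [100, 243, 129, 36, 3277]), ([150.3, 292.8], [100, 288, 107, 11, 891]), ([367.3, 320.4], [348, 308, 40, 22, 629])]
200 [([226.5, 215.4], [220, 209, 14, 14, 147]), ([227.5, 257.1], [221, 250, 14, 15, 155])] 
   [([314.7, 130.9], [297, 112, 37, 38, 1102]), ([173.0, 172.9], [121, 126, 103, 98, 8030]), ([320.8, 227.6], [304, 213, 34, 31, 818]), ([156.7, 235.6], [100, 231, 118, 10, 806]), ([161.8, 263.4], [100, 244, 128, 34, 3003]), ([149.2, 292.8], [100, 289, 104, 9, 662]), ([368.5, 320.9], [349, 311, 38, 19, 557])]
220 [] 
   [([314.7, 130.9], [297, 113, 36, 37, 1046]), ([167.0, 154.4], [121, 128, 96, 59, 4303]), ([320.7, 227.5], [305, 213, 32, 30, 758]), ([371.2, 321.4], [357, 312, 30, 18, 442])]
```

Run:
```python
from h import *
W=L("w7");T=L("top2")
for a,b in(((314.7,130.9),(227.5,257.1)),((320.7,227.4),(226.5,215.4))):
    print(tri((W,*a),(T,*b)),atz(W,*a,.06),atz(T,*b,.06))
im=cv2.imread("pics/w7.png");h=cv2.cvtColor(im,cv2.COLOR_BGR2HSV)
m=((h[:,:,0]>4)&(h[:,:,0]<22)&(h[:,:,1]>140)&(h[:,:,2]>70)).astype(np.uint8)
k,l,s,c=cv2.connectedComponentsWithStats(m);print([(c[i],s[i]) for i in range(1,k) if s[i][4]>40])
for i in range(1,k):
    if s[i][4]>40: print(atz(W,*c[i],.03))
c,s=np.cos(.027),np.sin(.027)
for y in(.08,-.08): print("slot",np.array([.539,.0107])+[c*.061-s*y,s*.061+c*y])
go(.434,.263,.029,-np.pi+.0)
```

```text
[0.43335406 0.26626704 0.05083445] [0.43223606 0.266278  ] [0.4334315  0.26412921]
[0.55147493 0.27302949 0.05373505] [0.549216   0.27339301] [0.55066597 0.27131729]
[(array([362.48684211, 174.42105263]), array([355, 168,  19,  17, 152], dtype=int32)), (array([ 70.8852459 , 175.69672131]), array([ 65, 170,  13,  13, 122], dtype=int32))]
[0.48851684 0.32683175]
[ 0.49046274 -0.04772979]
slot [0.59781803 0.09231764]
slot [ 0.6021375  -0.06762404]
go [ 0.0533 -0.005   0.2253] [-0.003  0.004 -0.002] t 13.9
```

Run:
```python
from h import *
for n,us in(("w6",(300,330,350)),):
    g=cv2.imread(f"pics/{n}.png").max(2);P=L(n)
    for u in us:
        print(u,[(v,int(g[v,u])) for v in range(250,304)][::1])
        for v,z in((254,.082),(261,.082),(288,.06),(297,.082)): print(v,z,atz(P,u,v,z))
```

```text
300 [(250, 196), (251, 143), (252, 75), (253, 27), (254, 14), (255, 19), (256, 22), (257, 26), (258, 30), (259, 52), (260, 116), (261, 180), (262, 208), (263, 215), (264, 215), (265, 215), (266, 215), (267, 216), (268, 218), (269, 219), (270, 217), (271, 212), (272, 209), (273, 209), (274, 213), (275, 217), (276, 218), (277, 218), (278, 217), (279, 214), (280, 213), (281, 215), (282, 217), (283, 217), (284, 216), (285, 209), (286, 187), (287, 127), (288, 53), (289, 22), (290, 17), (291, 18), (292, 15), (293, 17), (294, 15), (295, 16), (296, 25), (297, 49), (298, 106), (299, 170), (300, 202), (301, 215), (302, 217), (303, 214)]
254 0.082 [ 0.5638365 -0.0100339]
261 0.082 [ 0.57279512 -0.01020776]
288 0.06 [ 0.62443613 -0.01254995]
297 0.082 [ 0.6214859  -0.01115272]
330 [(250, 173), (251, 100), (252, 36), (253, 12), (254, 19), (255, 19), (256, 26), (257, 30), (258, 39), (259, 77), (260, 141), (261, 192), (262, 209), (263, 213), (264, 212), (265, 211), (266, 213), (267, 215), (268, 217), (269, 212), (270, 212), (271, 210), (272, 210), (273, 214), (274, 215), (275, 216), (276, 217), (27
[... 513 characters left out ...]
5), (256, 28), (257, 31), (258, 54), (259, 120), (260, 184), (261, 208), (262, 211), (263, 209), (264, 210), (265, 212), (266, 214), (267, 215), (268, 214), (269, 210), (270, 209), (271, 209), (272, 212), (273, 214), (274, 217), (275, 215), (276, 215), (277, 212), (278, 212), (279, 213), (280, 213), (281, 216), (282, 215), (283, 210), (284, 196), (285, 144), (286, 90), (287, 45), (288, 16), (289, 18), (290, 14), (291, 17), (292, 13), (293, 15), (294, 17), (295, 23), (296, 56), (297, 114), (298, 171), (299, 201), (300, 211), (301, 211), (302, 212), (303, 212)]
254 0.082 [0.56371049 0.04632482]
261 0.082 [0.57266113 0.04664835]
288 0.06 [0.62425615 0.05074965]
297 0.082 [0.62130643 0.04840668]
```

```bash
python3 drive.py "0.068 0.03 -0.0025 0.03 0 0 0;0.068 0.054 -0.0025 0.07 0 0 0;0.068 0.054 -0.0025 0.12 0 0 0;0.068 0.054 -0.0025 0.16 0 0 0;0.068 0.054 -0.0025 0.19 0 0 0;0.068 0.054 -0.0025 0.21 0 0 0;0.068 0.054 -0.0025 0.225 0 0 0;0.068 0.054 -0.0025 0.234 0 0 0;0.068 0.054 -0.0025 0.234 0 0 0;0.068 0.054 -0.0025 0.234 0 0 0" && python3 drive.py "0 0 0 0 0 0 0;0 0 0 0 0 0 0;0 0 0 0 0 0 0;0 0 0 0 0 0 0;0 0 0 0 0 0 0" && python3 drive.py "0 0 0 -0.03 0 0 0;0 0 0 -0.08 0 0 0;0 0 0 -0.13 0 0 0;0 0 0 -0.16 0 0 0;0 0 0 -0.17 0 0 0;0 0 0 -0.17 0 0 0"
python3 - <<'E'
from h import *
go(.5995,-.068,.19,3.155);go(.5995,-.068,.079,3.155)
E
```

```text
clock: 14.9
tool_pos: [0.4346, 0.2668, 0.0214]
tcp_rot: [0.003, 0.001, 1.0, -0.001]
force: [0.5, 1.0, 0.6]
grip_width: 0.0682
grasp_force: 0.0
clock: 15.4
tool_pos: [0.4354, 0.2678, 0.0221]
tcp_rot: [0.004, 0.0, 1.0, -0.001]
force: [-0.1, -0.3, 5.8]
grip_width: 0.0411
grasp_force: 60.5
clock: 16.0
tool_pos: [0.4342, 0.2681, 0.1922]
tcp_rot: [0.004, 0.0, 1.0, -0.0]
force: [-0.1, -0.0, -1.4]
grip_width: 0.0407
grasp_force: 60.6
go [-0.1653 -0.3361  0.0037] [-0.001  0.008 -0.013] t 16.0
go [-0.1645 -0.336   0.1147] [-0.001  0.008 -0.013] t 16.0
```

```bash
python3 drive.py "0 -0.02 -0.045 0 0 0.008 -0.013;0 -0.04 -0.09 0 0 0.008 -0.013;0 -0.06 -0.13 0 0 0.008 -0.013;0 -0.08 -0.17 0 0 0.008 -0.013;0 -0.1 -0.21 0 0 0.008 -0.013;0 -0.12 -0.25 0 0 0.008 -0.013;0 -0.14 -0.29 0 0 0.008 -0.013;0 -0.165 -0.336 0 0 0.008 -0.013;0 -0.165 -0.336 0 0 0.008 -0.013;0 -0.165 -0.336 0 0 0.008 -0.013;0 -0.165 -0.336 0 0 0.008 -0.013"
python3 - <<'E'
from h import *
go(.5995,-.068,.081,3.155)
E
```

```text
clock: 17.1
tool_pos: [0.5963, -0.0675, 0.19]
tcp_rot: [-0.004, -0.007, 1.0, -0.0]
force: [-0.3, 0.1, -0.3]
grip_width: 0.0409
grasp_force: 60.9
go [-0.0041 -0.0005  0.109 ] [-0.001 -0.008 -0.   ] t 17.1
```

```bash
python3 drive.py "0 -0.003 -0.0005 0.02 0 -0.005 0;0 -0.003 -0.0005 0.05 0 -0.005 0;0 -0.003 -0.0005 0.075 0 -0.005 0;0 -0.003 -0.0005 0.09 0 -0.005 0;0 -0.003 -0.0005 0.1 0 -0.005 0;0 -0.003 -0.0005 0.105 0 -0.005 0;0 -0.003 -0.0005 0.109 0 -0.005 0;0 -0.003 -0.0005 0.109 0 -0.005 0"
python3 - <<'E'
from h import *
go(.5995,-.068,.081,3.155)
E
```

```text
clock: 17.9
tool_pos: [0.6012, -0.0692, 0.0837]
tcp_rot: [0.001, -0.006, 1.0, -0.001]
force: [0.1, 1.3, -0.8]
grip_width: 0.0405
grasp_force: 60.9
go [0.0017 0.0012 0.0027] [-0.002  0.003 -0.001] t 17.9
```

```bash
python3 drive.py "0 0.001 0 0.0015 0 0 0;0 0.001 0 0.003 0 0 0;0 0.001 0 0.003 0 0 0" && python3 drive.py "0.062 0 0 0 0 0 0;0.062 0 0 0 0 0 0;0.062 0 0 0 0 0 0;0.062 0 0 -0.01 0 0 0;0.062 0 0 -0.05 0 0 0;0.062 0 0 -0.1 0 0 0;0.062 0 0 -0.15 0 0 0;0.062 0 0 -0.17 0 0 0"
python3 - <<'E'
from h import *
go(.486,.27,.254,3.1416)
E
```

```text
clock: 18.2
tool_pos: [0.6, -0.0693, 0.0806]
tcp_rot: [0.001, -0.006, 1.0, -0.001]
force: [-1.1, 0.8, -0.8]
grip_width: 0.0405
grasp_force: 60.9
clock: 19.0
tool_pos: [0.6023, -0.0694, 0.2576]
tcp_rot: [0.006, -0.006, 1.0, -0.002]
force: [0.1, -0.7, -0.1]
grip_width: 0.0621
grasp_force: 0.0
go [0.112  0.3409 0.0008] [-0.004  0.012  0.013] t 19.0
```

Now look for pot 2 (it may have been knocked), going back over the pad.

```bash
python3 drive.py "0.068 0.02 0.045 0 0 0 0;0.068 0.04 0.09 0 0 0 0;0.068 0.055 0.135 0 0 0 0;0.068 0.07 0.18 0 0 0 0;0.068 0.085 0.225 0 0 0 0;0.068 0.1 0.27 0 0 0 0;0.068 0.112 0.31 0 0 0 0;0.068 0.112 0.341 0 0 0 0;0.068 0.112 0.341 0 0 0.006 0.013;0.068 0.112 0.341 0 0 0.006 0.013"
python3 - <<'E'
from h import *
cap("wrist","w8");cap("top","top3")
print(whites("top3",200,(180,190,380,280),20))
print(whites("w8",200,(230,0,420,300)))
W=L("w8");T=L("top3")
for q in whites("top3",200,(180,190,252,280),20): print(atz(T,*q[0],.06))
for q in whites("w8",200,(230,0,420,300)): print(atz(W,*q[0],.06))
print(proj(T,[.600,-.069,.118]))
o=obs();print(o["tool_pos"])
E
```

```text
clock: 20.0
tool_pos: [0.4832, 0.2711, 0.25]
tcp_rot: [-0.002, -0.001, 1.0, -0.001]
force: [0.2, -1.3, -0.1]
grip_width: 0.068
grasp_force: 0.0
[([346.2, 194.5], [339, 190, 15, 11, 135]), ([226.4, 215.4], [220, 209, 14, 14, 147]), ([358.5, 256.0], [348, 256, 22, 1, 22])]
[([319.1, 232.2], [303, 217, 34, 31, 824])]
[0.55066442 0.27160197]
[0.5494501  0.27340704]
[347.34170872 195.6062913 ]
[0.48334271 0.26992576 0.24970835]
```

```bash
python3 drive.py "0.068 -0.04 0.002 0.01 0 0 0;0.068 -0.066 0.0025 0.04 0 0 0;0.068 -0.066 0.0025 0.09 0 0 0;0.068 -0.066 0.0025 0.14 0 0 0;0.068 -0.066 0.0025 0.18 0 0 0;0.068 -0.066 0.0025 0.205 0 0 0;0.068 -0.066 0.0025 0.22 0 0 0;0.068 -0.066 0.0025 0.228 0 0 0;0.068 -0.066 0.0025 0.228 0 0 0;0.068 -0.066 0.0025 0.228 0 0 0" && python3 drive.py "0 0 0 0 0 0 0;0 0 0 0 0 0 0;0 0 0 0 0 0 0;0 0 0 0 0 0 0;0 0 0 0 0 0 0" && python3 drive.py "0 0 0 -0.03 0 0 0;0 0 0 -0.08 0 0 0;0 0 0 -0.13 0 0 0;0 0 0 -0.16 0 0 0;0 0 0 -0.17 0 0 0;0 0 0 -0.17 0 0 0"
python3 - <<'E'
from h import *
go(.596,.092,.19,3.155);go(.596,.092,.081,3.155)
E
```

```text
clock: 21.1
tool_pos: [0.5497, 0.273, 0.0227]
tcp_rot: [-0.001, 0.0, 1.0, -0.001]
force: [-0.3, -0.0, -0.2]
grip_width: 0.068
grasp_force: 0.0
clock: 21.6
tool_pos: [0.5498, 0.2734, 0.023]
tcp_rot: [-0.0, 0.0, 1.0, -0.0]
force: [-0.6, 0.2, 6.6]
grip_width: 0.0411
grasp_force: 60.6
clock: 22.2
tool_pos: [0.5499, 0.2735, 0.1928]
tcp_rot: [-0.0, 0.0, 1.0, -0.0]
force: [-0.1, -0.2, -1.4]
grip_width: 0.041
grasp_force: 60.6
go [-0.0462 -0.1815  0.0029] [-0.001 -0.001 -0.014] t 22.2
go [-0.0463 -0.1814  0.1119] [-0.001 -0.001 -0.014] t 22.2
```

```bash
python3 drive.py "0 -0.01 -0.04 0 0 0 -0.014;0 -0.02 -0.08 0 0 0 -0.014;0 -0.03 -0.12 0 0 0 -0.014;0 -0.046 -0.16 0 0 0 -0.014;0 -0.046 -0.1815 0 0 0 -0.014;0 -0.046 -0.1815 0 0 0 -0.014;0 -0.046 -0.1815 0.03 0 0 -0.014;0 -0.046 -0.1815 0.06 0 0 -0.014;0 -0.046 -0.1815 0.08 0 0 -0.014;0 -0.046 -0.1815 0.095 0 0 -0.014;0 -0.046 -0.1815 0.105 0 0 -0.014;0 -0.046 -0.1815 0.109 0 0 -0.014" && python3 drive.py "0 0 0 0 0 0 0;0 0 0 0 0 0 0"
python3 - <<'E'
from h import *
go(.596,.092,.081,3.155)
E
```

```text
clock: 23.4
tool_pos: [0.5928, 0.0918, 0.081]
tcp_rot: [-0.004, -0.007, 1.0, -0.001]
force: [-6.7, 0.5, 14.4]
grip_width: 0.0408
grasp_force: 61.7
clock: 23.6
tool_pos: [0.5954, 0.0916, 0.0831]
tcp_rot: [-0.001, -0.007, 1.0, -0.001]
force: [-0.2, 1.3, -0.4]
grip_width: 0.0408
grasp_force: 60.9
go [-0.0006  0.0004  0.0021] [-0.002 -0.002  0.   ] t 23.6
```

```bash
python3 drive.py "0 0 0 0.0015 0 0 0;0 0 0 0.0022 0 0 0;0 0 0 0.0022 0 0 0" && python3 drive.py "0.062 0 0 0 0 0 0;0.062 0 0 0 0 0 0;0.062 0 0 0 0 0 0;0.062 0 0 -0.01 0 0 0;0.062 0 0 -0.05 0 0 0;0.062 0 0 -0.1 0 0 0;0.062 0.04 0 -0.15 0 0 0;0.062 0.08 0 -0.17 0 0 0;0.062 0.12 0 -0.17 0 0 0;0.062 0.12 0 -0.17 0 0 0;0.062 0.12 0 -0.17 0 0 0"
python3 - <<'E'
from h import *
im,_=cap("wrist","w9");W=L("w9");o=obs();print(o["joint_positions"])
for q in whites("w9",215,(120,150,620,330),100): print(q,atz(W,*q[0],.118))
print([proj(W,[.6,-.069,.118]),proj(W,[.596,.092,.118])])
crop("w9","w9c",100,40,500,340,2)
E
```

```text
clock: 23.9
tool_pos: [0.5952, 0.0914, 0.081]
tcp_rot: [-0.001, -0.007, 1.0, -0.001]
force: [0.1, -0.8, 2.6]
grip_width: 0.0409
grasp_force: 61.2
clock: 25.0
tool_pos: [0.4746, 0.0901, 0.2516]
tcp_rot: [-0.001, -0.007, 1.0, -0.001]
force: [-0.4, -0.9, 0.7]
grip_width: 0.0622
grasp_force: 0.0
[ 0.05464234  0.01599743 -0.28837846  1.26853931 -0.00184239  0.04086191]
([172.2, 177.1], [124, 150, 97, 69, 4506]) [ 0.46108754 -0.05017852]
([300.7, 152.6], [280, 150, 56, 9, 274]) [0.43575171 0.07417742]
([297.9, 167.3], [280, 160, 66, 22, 526]) [0.4497768  0.07144997]
([316.9, 297.0], [299, 282, 37, 31, 891]) [0.59446211 0.09153264]
([179.3, 295.0], [163, 288, 32, 16, 323]) [ 0.59422271 -0.06052865]
[array([172.34032424, 299.35845494]), array([317.30345096, 298.19288045])]
```

View pics/w9c.png

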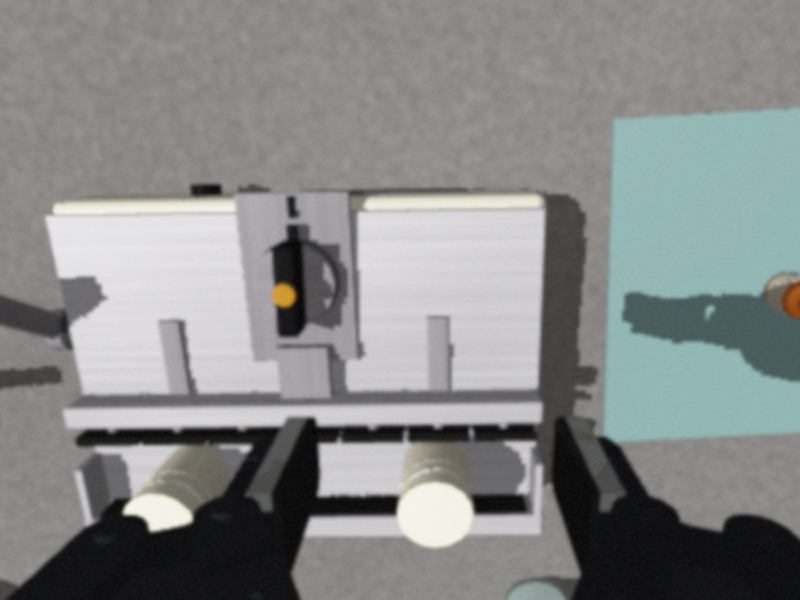

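```bash
python3 - <<'E'
from h import *
go(.4785,-.1715,.2,1.598)
E
python3 drive.py "0.05 0 -0.02 0 0 0 0.15;0.05 0 -0.06 0 0 0 0.3;0.05 0 -0.1 0 0 0 0.45;0.05 0 -0.14 0 0 0 0.6;0.05 0 -0.18 0 0 0 0.75;0.05 0 -0.22 0 0 0 0.9;0.05 0 -0.26 0 0 0 1.05;0.05 0 -0.26 0 0 0 1.2;0.05 0 -0.26 0 0 0 1.35;0.05 0 -0.26 0 0 0 1.5;0.05 0 -0.26 0 0 0 1.55"
python3 - <<'E'
from h import *
go(.4785,-.1715,.098,1.598)
im,P=cap("wrist","w10");g=im.max(2)
p=proj(P,[.4785,-.170,.117]);print("exp",p)
m=(g<50).astype(np.uint8);m[260:]=0;k,l,s,c=cv2.connectedComponentsWithStats(m)
for i in range(1,k):
    if s[i][4]>60: print(c[i],s[i],atz(P,*c[i],.117))
E
```

```text
go [ 0.0006 -0.2615  0.0518] [-0.003 -0.     1.557] t 25.05
clock: 26.15
tool_pos: [0.48, -0.1711, 0.2506]
tcp_rot: [-0.001, 0.696, 0.718, -0.002]
force: [-0.0, 0.9, -0.3]
grip_width: 0.0504
grasp_force: 0.0
go [-1.000e-04 -8.000e-04  1.526e-01] [-0.005  0.002  0.003] t 26.15
exp [316.14709063 192.18116575]
[413.71925754  49.19953596] [405   0  19 105 862] [ 0.55768376 -0.04152656]
[470.88429752  25.20041322] [463   0  17  51 484] [ 0.6026948  -0.02231612]
[457.04912281 122.72280702] [451 106  13  35 285] [ 0.60495128 -0.10036384]
[406.7421875 125.4296875] [402 108  10  36 256] [ 0.55947918 -0.10411939]
[316.41304348 187.2909699 ] [310 165  14  45 598] [ 0.47861858 -0.16503755]
[266.18292683 254.01219512] [261 247  10  13  82] [ 0.42783876 -0.23918165]
[368.73255814 254.13953488] [365 247  10  13  86] [ 0.53569552 -0.23590239]
```

```bash
python3 drive.py "0.05 0 -0.001 0.05 0 0 0;0.05 0 -0.001 0.09 0 0 0;0.05 0 -0.001 0.12 0 0 0;0.05 0 -0.001 0.14 0 0 0;0.05 0 -0.001 0.1525 0 0 0;0.05 0 -0.001 0.1525 0 0 0;0 0 -0.001 0.1525 0 0 0;0 0 -0.001 0.1525 0 0 0;0 0 -0.001 0.1525 0 0 0;0 0 -0.001 0.1525 0 0 0;0 0 -0.001 0.1525 0 0 0" && python3 drive.py "0 0 0.0094 -0.0043 0 0 0;0 0 0.021 -0.0076 0 0 0;0 0 0.0329 -0.009 0 0 0;0 0 0.0448 -0.0086 0 0 0;0 0 0.0566 -0.0062 0 0 0;0 0 0.0678 -0.0019 0 0 0;0 0 0.0782 0.004 0 0 0;0 0 0.0875 0.0116 0 0 0;0 0 0.0955 0.0205 0 0 0;0 0 0.102 0.0306 0 0 0;0 0 0.1067 0.0416 0 0 0;0 0 0.1097 0.0532 0 0 0" && python3 drive.py "0 0 0 0.002 0 0 0;0 0 0 0.004 0 0 0;0 0 0 0.004 0 0 0"
```

```text
clock: 27.3
tool_pos: [0.4782, -0.171, 0.1002]
tcp_rot: [0.001, 0.695, 0.719, -0.002]
force: [-0.4, -0.5, 6.7]
grip_width: 0.0135
grasp_force: 58.9
clock: 28.5
tool_pos: [0.5856, -0.1679, 0.0454]
tcp_rot: [-0.001, 0.695, 0.719, -0.004]
force: [-4.9, -2.2, 12.3]
grip_width: 0.0137
grasp_force: 79.3
clock: 28.8
tool_pos: [0.5867, -0.1676, 0.0411]
tcp_rot: [0.0, 0.695, 0.719, -0.003]
force: [1.4, -5.6, -2.4]
grip_width: 0.0138
grasp_force: 79.2
```

```bash
python3 drive.py "0 0 0.001 0.003 0 0 0;0 0 0.001 0.005 0 0 0;0 0 0.001 0.006 0 0 0;0 0 0.001 0.006 0 0 0"; python3 drive.py "0.05 0 0 -0.003 0 0 0;0.05 0 0 -0.003 0 0 0;0.05 0 0 -0.003 0 0 0;0.05 0 0 -0.05 0 0 0;0.05 0 0 -0.1 0 0 0;0.05 0 0 -0.15 0 0 0;0.05 0 0 -0.2 0 0 0;0.05 -0.05 0 -0.22 0 0 0;0.05 -0.07 -0.03 -0.22 0 0 0;0.05 -0.07 -0.03 -0.22 0 0 0;0.05 -0.07 -0.03 -0.22 0 0 0"
python3 - <<'E'
from h import *
cap("wrist","w11");cap("top","top4");cap("side","side4")
T=L("top4")
im=cv2.imread("pics/top4.png")
for y in(255+0,):pass
print(whites("top4",200,(255,170,400,215),30))
g=im.max(2);m=(g<50).astype(np.uint8);k,l,s,c=cv2.connectedComponentsWithStats(m)
for i in range(1,k):
    if s[i][4]>20 and 370<c[i][0]<470 and 180<c[i][1]<250: print(c[i],s[i])
P=L("w11");g=cv2.imread("pics/w11.png").max(2);m=(g<50).astype(np.uint8);m[290:]=0;k,l,s,c=cv2.connectedComponentsWithStats(m)
for i in range(1,k):
    if s[i][4]>60: print(c[i],s[i],atz(P,*c[i],.06))
print("exp",proj(P,[.588,-.164,.058]))
for x in(.6,): pass
print("pots exp top",[proj(T,X) for X in([.604,-.069,.118],[.6005,.092,.118])])
E
```

```text
clock: 29.2
tool_pos: [0.5876, -0.1676, 0.0369]
tcp_rot: [0.0, 0.695, 0.719, -0.003]
force: [-3.0, -4.4, 8.7]
grip_width: 0.0138
grasp_force: 80.3
clock: 30.3
tool_pos: [0.5603, -0.237, 0.2548]
tcp_rot: [-0.001, 0.695, 0.719, -0.002]
force: [-0.1, 0.4, 0.6]
grip_width: 0.05
grasp_force: 0.0
[]
[418.671875 186.734375] [415 168  11  36 128]
[381.76363636 203.14545455] [374 201  15   5  55]
[347.01736973  34.48138958] [343   0   9  76 403] [ 0.58520877 -0.08424705]
[388.24291498  44.89473684] [384  19   9  54 247] [ 0.62842028 -0.09239189]
[345.0936255  115.00398406] [339  94  14  42 502] [ 0.58814055 -0.1632232 ]
[303.61695906 262.2748538 ] [293 237  26  52 684] [ 0.54568855 -0.34790733]
[263.10076046 272.37642586] [252 247  19  43 526] [ 0.49272366 -0.36469463]
[371.91013384 272.3709369 ] [365 247  18  43 523] [ 0.63558931 -0.35963534]
[237.65091864 276.27296588] [219 257  32  33 381] [ 0.45895669 -0.37174256]
[397.35602094 276.21465969] [385 257  32  33 382] [ 0.66961077 -0.36419462]
exp [344.76839563 115.69652129]
pots exp top [array([347.34363284, 194.14294276]), array([287.87414901, 195.16204499])]
```

Run:
```python
from h import *
for t in(120,150,170,185): print(t,[q for q in whites("top4",t,(255,170,400,225),30)])
T=L("top4")
# side camera: caps predicted (gripped) vs seen
S=L("side4");print([np.round(proj(S,[x,y,z]),1) for x,y in((.604,-.069),(.6005,.092)) for z in(.06,.118)])
w=cv2.imread("pics/w11.png")[0:200,220:460];s=cv2.imread("pics/side4.png")[140:290,240:400];t=cv2.imread("pics/top4.png")[170:270,255:400]
rs=lambda a,W,H:cv2.resize(a,(W,H),interpolation=cv2.INTER_CUBIC)
cv2.imwrite("pics/m1.png",np.vstack([np.hstack([rs(w,360,300),rs(s,320,300)]),rs(t,680,290)[:, :]]) if 0 else np.vstack([np.hstack([rs(w,360,300),rs(s,320,300)]),np.hstack([rs(t,420,290),np.zeros((290,260,3),np.uint8)])]))
```

```text
120 [([344.7, 196.0], [260, 170, 140, 55, 3753]), ([349.1, 194.4], [338, 184, 26, 19, 259]), ([288.5, 194.8], [281, 188, 15, 15, 168])]
150 [([364.2, 185.5], [358, 182, 12, 11, 72]), ([357.2, 198.0], [351, 195, 13, 7, 62]), ([363.0, 207.0], [354, 202, 16, 9, 69]), ([304.7, 209.7], [283, 207, 45, 5, 123]), ([361.7, 219.5], [347, 211, 24, 14, 183]), ([278.7, 219.4], [269, 213, 19, 12, 185]), ([299.9, 218.3], [289, 213, 23, 12, 221]), ([326.2, 218.1], [314, 212, 31, 13, 188])]
170 [([363.8, 184.9], [359, 183, 11, 5, 45]), ([357.1, 198.0], [352, 195, 11, 7, 51]), ([362.6, 207.3], [355, 205, 15, 5, 48]), ([303.7, 209.7], [284, 207, 43, 5, 112]), ([300.6, 218.2], [293, 213, 17, 12, 179]), ([330.4, 218.1], [324, 213, 20, 12, 87]), ([361.7, 219.7], [349, 212, 21, 13, 156]), ([278.2, 219.5], [269, 214, 18, 11, 175])]
185 [([363.1, 185.1], [359, 183, 10, 5, 36]), ([357.2, 198.4], [352, 195, 11, 7, 41]), ([362.7, 207.5], [355, 205, 14, 5, 41]), ([294.3, 210.6], [284, 209, 21, 3, 31]), ([314.6, 209.6], [306, 208, 21, 4, 40]), ([329.3, 216.0], [325, 213, 10, 6, 44]), ([361.9, 219.8], [350, 212, 20, 13, 146])]
[array([323.1, 206.1]), array([323.1, 188.4]), array([286.1, 234.8]), array([284.8, 216. ])]
```

View pics/m1.png

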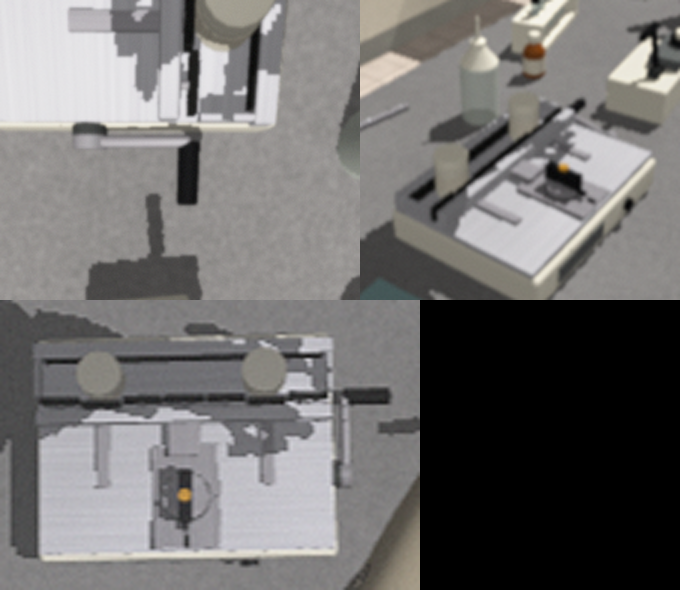

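The mosaic shows the lever closed, both pots upright and gripped, and the pointer on the mark. All 14 views are used, so from here I measure by code. Next is the cut-out.

Run:
```python
from h import *
print("t0",whites("top0",150,(462,205,490,232),10))
print("t4",whites("top4",150,(462,205,490,232),10))
for n in("w1","w2","w11"): 
    p=proj(L(n),[.543,-.4257,.085]);print(n,p)
    if p[1]<395: print(whites(n,150,(int(p[0])-18,int(p[1])-18,int(p[0])+18,min(399,int(p[1])+18)),10))
im=cv2.imread("pics/top0.png");m=(im.min(2)>165).astype(np.uint8);m[:, :412]=0;m[:,492:]=0;m[:185]=0;m[240:]=0
c=np.argwhere(m)[:,::-1]; 
k,l,s,ce=cv2.connectedComponentsWithStats(m);i=1+np.argmax(s[1:,4]);print("box",s[i],cv2.minAreaRect(np.argwhere(l==i)[:,::-1].astype(np.float32)))
go(.543,-.4257,.12,1.65)
```

```text
t0 [([469.5, 205.4], [462, 205, 20, 3, 30]), ([476.5, 218.1], [472, 214, 10, 9, 66]), ([473.3, 227.5], [462, 226, 24, 4, 39])]
t4 [([478.9, 220.2], [476, 218, 6, 5, 15]), ([480.6, 226.6], [475, 226, 11, 2, 16])]
w1 [325.63376692 372.69597923]
[]
w2 [313.80245745 314.14130822]
[([312.7, 315.8], [303, 308, 20, 17, 265])]
w11 [299.47594387 325.18130406]
[([297.8, 327.6], [288, 319, 21, 18, 292])]
box [421 193  61  21 778] ((451.2312927246094, 201.71978759765625), (15.373027801513672, 59.68241882324219), 81.4163818359375)
go [-0.1889 -0.0239  0.1345] [-0.005  0.    -0.043] t 30.45
```

```bash
python3 - <<'E'
from h import *
a=[(L("top0"),476.5,218.1),(L("w2"),312.7,315.8),(L("w11"),297.8,327.6)]
print(tri(*a),[atz(*q,.085) for q in a])
E
python3 drive.py "0 -0.05 -0.01 0 0 0 0;0 -0.1 -0.02 0 0 0 0;0 -0.15 -0.024 0.03 0 0 -0.043;0 -0.189 -0.024 0.07 0 0 -0.043;0 -0.189 -0.024 0.1 0 0 -0.043;0 -0.189 -0.024 0.12 0 0 -0.043;0 -0.189 -0.024 0.13 0 0 -0.043;0 -0.189 -0.024 0.13 0 0 -0.043;0 -0.189 -0.024 0.13 0 0 -0.043"
python3 - <<'E'
from h import *
go(.543,-.425,.095,1.65);go(.543,-.425,.078,1.65)
E
```

```text
[ 0.54244494 -0.41951846  0.09666136] [array([ 0.54431874, -0.42337726]), array([ 0.54147962, -0.42834359]), array([ 0.5408747 , -0.42959566])]
clock: 31.35
tool_pos: [0.5439, -0.4268, 0.1268]
tcp_rot: [-0.0, 0.679, 0.734, -0.002]
force: [0.3, -0.7, 0.2]
grip_width: -0.0
grasp_force: 0.0
go [ 0.002  -0.0006  0.0318] [-0.003  0.003 -0.   ] t 31.35
go [ 0.002  -0.0006  0.0488] [-0.003  0.003 -0.   ] t 31.35
```

Descend in small steps, watching the force.

```bash
python3 drive.py "0 0.001 0 0.015 0 0 0;0 0.001 0 0.025 0 0 0;0 0.001 0 0.03 0 0 0;0 0.001 0 0.032 0 0 0;0 0.001 0 0.032 0 0 0"; python3 drive.py "0 0 0 0.003 0 0 0;0 0 0 0.003 0 0 0;0 0 0 0.003 0 0 0"; python3 drive.py "0 0 0 0.003 0 0 0;0 0 0 0.003 0 0 0;0 0 0 0.003 0 0 0"
```

```text
clock: 31.85
tool_pos: [0.5435, -0.4264, 0.096]
tcp_rot: [0.0, 0.679, 0.734, -0.002]
force: [-1.2, 1.6, 9.5]
grip_width: -0.0002
grasp_force: 4.7
clock: 32.15
tool_pos: [0.5436, -0.4264, 0.0957]
tcp_rot: [0.001, 0.679, 0.734, -0.002]
force: [-4.4, 4.7, 19.8]
grip_width: -0.0001
grasp_force: 10.0
clock: 32.45
tool_pos: [0.5437, -0.4265, 0.0955]
tcp_rot: [0.001, 0.679, 0.734, -0.002]
force: [-8.6, 7.7, 30.7]
grip_width: 0.0002
grasp_force: 15.3
```

```bash
python3 drive.py "0 0 0 -0.03 0 0 0;0 0 0 -0.08 0 0 0;0 0 0 -0.13 0 0 0;0 0.04 0 -0.15 0 0 0;0 0.08 0 -0.17 0 0 0;0 0.12 0 -0.17 0 0 0;0 0.15 0 -0.17 0 0 0;0 0.15 0 -0.17 0 0 0;0 0.15 0 -0.17 0 0 0"
python3 - <<'E'
from h import *
cap("wrist","w12");cap("top","top5");P=L("w12")
g=cv2.imread("pics/w12.png").max(2);m=(g<55).astype(np.uint8);m[330:]=0;k,l,s,c=cv2.connectedComponentsWithStats(m)
for i in range(1,k):
    if s[i][4]>60: print(c[i],s[i],atz(P,*c[i],.07),cv2.minAreaRect(np.argwhere(l==i)[:,::-1].astype(np.float32)))
print("grip up",proj(P,[.552,-.305,.143]),"dropped",proj(P,[.465,-.30,.068]))
for n in("top0","top5"):
    g=cv2.imread(f"pics/{n}.png").max(2)[185:260:1,415:465:2]; print(n);print("\n".join(" ".join("%3d"%x for x in r) for r in g[14:62:3]))
E
```

```text
clock: 33.35
tool_pos: [0.5314, -0.2757, 0.2573]
tcp_rot: [-0.001, 0.679, 0.734, -0.002]
force: [0.8, 0.8, -0.2]
grip_width: -0.0002
grasp_force: 0.0
[387.4437299   19.13826367] [382   0  12  41 311] [ 0.58710596 -0.10758892] ((387.36138916015625, 19.886137008666992), (8.258809089660645, 40.697021484375), 5.710593223571777)
[427.73279352  17.87449393] [422   0  12  38 247] [ 0.62647278 -0.10343382] ((427.6499938964844, 18.450000762939453), (6.788225173950195, 38.0423469543457), 8.130102157592773)
[378.1852518   81.04316547] [370  59  17  44 556] [ 0.58603199 -0.16441434] ((378.1927490234375, 80.51243591308594), (14.09971809387207, 43.812137603759766), 3.6913859844207764)
[279.96399535 215.55168409] [252 188  78  43 861] [ 0.48947761 -0.32249836] ((290.497802734375, 209.06661987304688), (78.28985595703125, 40.0777473449707), 1.9091525077819824)
[317.4767977  305.28801534] [  170   238   296    92 10430] [ 0.54454954 -0.44636946] ((317.5, 283.5), (295.0, 91.0), -0.0)
[550.35983264 295.26359833] [540 287  22  17 239] [ 0.84893754 -0.40584708] ((550.2400512695312, 295.1799621582031), (21
[... 2818 characters left out ...]

 77  79  77  96  90 205 225 224 224 224 223  78  83  80  89 103 119 127 137 144 150 156 157 160 164
 78  79  80  93  94 181 226 225 226 198  77  78  83  91 107 119 130 139 147 151 152 158 160 164 168
 77  78  79  92  96 141 234 229 163  74  81  80  91 109 121 132 144 146 149 159 163 162 165 166 168
123 122 106  83  99 113 124  92  80  81  81  98 110 126 138 146 149 157 157 162 165 166 169 167 168
132 130 109  76 110 132  80  80  81  85  99 114 130 139 145 148 158 161 161 165 166 169 171 169 171
133 129 104  79  83  81  82  82  83 101 120 130 139 148 155 157 159 164 165 163 168 172 171 171 170
 77  78  81  82  80  76  82  90 105 117 130 141 150 153 156 160 165 166 168 168 169 170 173 171 174
```

The lever has dropped: a dark L-shaped blob sits at columns 252–330, rows 188–231. I'll isolate its grip.

Run:
```python
from h import *
P=L("w12");g=cv2.imread("pics/w12.png").max(2)
m=(g<60)[182:246,246:336]
print("\n".join("%d "%(182+2*i)+"".join("#" if x else "." for x in r) for i,r in enumerate(m[::2])))
for z in(.068,.073):
  p=[proj(P,X) for X in([.46,-.30,z],[.46,-.34,z])];print(z,np.round(p))
```

```text
182 ..........................................................................................
184 ..........................................................................................
186 ..........................................................................................
188 .........######...........................................................................
190 ......##########..........................................................................
192 ......##########..........................................................................
194 ......###########.........................................................................
196 ......###########.........................................................................
198 .......##########.........................................................................
200 .......##########.........................................................................
202 .......##########.........................................................................
204 .......###########.................................
[... 1305 characters left out ...]
................................................................
234 ..........................................................................................
236 ..........................................................................................
238 .....................................................................................##.##
240 ........................................................##################################
242 ........................................................#####################.####.#......
244 .....................................................................######...............
0.068 [[256. 195.]
 [256. 227.]]
0.073 [[255. 197.]
 [255. 228.]]
```

Run:
```python
from h import *
P=L("w12")
for uv in((257,189),(258.7,204),(260,220),(316,219)): print(uv,atz(P,*uv,.068))
g=atz(P,258.7,204,.068);go(g[0],g[1],.15,1.71);go(g[0],g[1],.049,1.71)
```

```text
(257, 189) [ 0.46098705 -0.29212375]
(258.7, 204) [ 0.46330057 -0.31056825]
(260, 220) [ 0.46523036 -0.33097607]
(316, 219) [ 0.53312137 -0.32422278]
go [-0.028  -0.0702  0.1075] [-0.005  0.002 -0.062] t 33.45
go [-0.0278 -0.0698  0.2085] [-0.005  0.002 -0.062] t 33.45
```

```bash
python3 drive.py "0.032 -0.01 -0.03 0.03 0 0 -0.055;0.032 -0.02 -0.06 0.06 0 0 -0.055;0.032 -0.028 -0.07 0.09 0 0 -0.055;0.032 -0.028 -0.07 0.1 0 0 -0.055;0.032 -0.028 -0.07 0.1 0 0 -0.055;0.032 -0.028 -0.07 0.1 0 0 -0.055"
python3 - <<'E'
from h import *
cap("wrist","w13");P=L("w13")
q=proj(P,[.463,-.3106,.068]);print(q,proj(P,[.461,-.292,.068]),proj(P,[.465,-.331,.068]))
g=cv2.imread("pics/w13.png").max(2);u,v=map(int,q)
x0,y0=u-45,v-45;m=(g<60)[y0:v+50,x0:u+60]
print(x0,"\n"+"\n".join("%d "%(y0+3*i)+"".join("#" if x else "." for x in r) for i,r in enumerate(m[::3])))
E
```

```text
clock: 34.05
tool_pos: [0.4649, -0.3106, 0.1587]
tcp_rot: [-0.0, 0.659, 0.752, -0.002]
force: [-0.2, 0.9, 0.7]
grip_width: 0.0322
grasp_force: 0.0
[314.98897638 206.74178053] [315.5040155  185.19014627] [314.2287435 229.225141 ]
269 
161 .........................................................................................................
164 .........................................................................................................
167 .........................................................................................................
170 .........................................................................................................
173 .........................................................................................................
176 .........................................................................................................
179 .........................................................................................................
182 ............................................................................................
[... 1953 characters left out ...]
########################################
239 .......................................####################################################..............
242 ..........................................##########.....................................................
245 ...............###..............................................................###......................
248 ..............####..............................................................####.....................
251 .............######............................................................######....................
254 #............######............................................................#######.............###...
```

Run:
```python
from h import *
X=tri((L("w12"),258.7,204),(L("w13"),315.8,206));print(X,atz(L("w13"),315.8,206,.068));
go(.4635,-.311,.053,1.71);print(Ro.from_matrix(Rt(obs())).as_euler('ZYX'))
```

```text
[ 0.46356058 -0.30976025  0.06933909] [ 0.4635911  -0.30985649]
go [ 0.0004 -0.0016  0.1064] [-0.002  0.004 -0.006] t 34.1
[ 1.70367621  0.00359204 -3.13946228]
```

```bash
python3 drive.py "0.032 0 -0.0015 0.04 0 0 0;0.032 0 -0.0015 0.075 0 0 0;0.032 0 -0.0015 0.095 0 0 0;0.032 0 -0.0015 0.106 0 0 0;0.032 0 -0.0015 0.106 0 0 0;0 0 -0.0015 0.106 0 0 0;0 0 -0.0015 0.106 0 0 0;0 0 -0.0015 0.106 0 0 0;0 0 -0.0015 0.106 0 0 0;0 0 -0.0015 0.106 0 0 0" && python3 drive.py "0 0 0.0016 -0.0111 0 0 0;0 0 0.0049 -0.0219 0 0 0;0 0 0.0097 -0.032 0 0 0;0 0 0.0161 -0.0413 0 0 0;0 0 0.0237 -0.0496 0 0 0;0 0 0.0325 -0.0566 0 0 0;0 0 0.0422 -0.0622 0 0 0;0 0 0.0526 -0.0663 0 0 0;0 0 0.0636 -0.0689 0 0 0;0 0 0.0748 -0.0697 0 0 0;0 0 0.0823 -0.0693 0 0 0;0 0 0.086 -0.0689 0 0 0" && python3 drive.py "0 0 0 0 0 0 0;0 0 0.001 0 0 0 0;0 0 0.001 0 0 0 0"
```

```text
clock: 35.1
tool_pos: [0.463, -0.3114, 0.0535]
tcp_rot: [0.001, 0.659, 0.752, -0.002]
force: [-0.9, -0.4, 6.6]
grip_width: 0.0122
grasp_force: 59.0
clock: 36.3
tool_pos: [0.5483, -0.3005, 0.1236]
tcp_rot: [0.001, 0.659, 0.752, -0.003]
force: [-3.4, -3.0, 9.8]
grip_width: 0.0119
grasp_force: 64.5
clock: 36.6
tool_pos: [0.5483, -0.3005, 0.1236]
tcp_rot: [0.001, 0.659, 0.752, -0.004]
force: [-3.5, -3.1, 8.7]
grip_width: 0.0117
grasp_force: 64.5
```

```bash
python3 drive.py "0.04 0 0 0 0 0 0;0.04 0 0 0 0 0 0;0.04 0 0 0 0 0 0;0.04 0 0 0 0 0 0;0.04 0 0 -0.02 0 0 0;0.04 0 0 -0.05 0 0 0;0.04 0 0 -0.1 0 0 0;0.04 0.03 0 -0.14 0 0 0;0.04 0.03 0 -0.14 0 0 0;0.04 0.03 0 -0.14 0 0 0;0.04 0.03 0 -0.14 0 0 0"
python3 - <<'E'
from h import *
cap("wrist","w14");P=L("w14");cap("top","top6");cap("side","side6")
q=proj(P,[.549,-.3005,.1425]);print("expected up",q,"dropped",proj(P,[.4635,-.31,.069]))
g=cv2.imread("pics/w14.png").max(2);u,v=map(int,q)
x0,y0=u-70,v-50;m=(g<60)[y0:v+50:3,x0:u+50:2];print(x0,"\n"+"\n".join("%d "%(y0+3*i)+"".join("#" if x else "." for x in r) for i,r in enumerate(m)))
# side: compare trip and rest with the initial picture
a=cv2.imread("pics/side0.png").astype(int);b=cv2.imread("pics/side6.png").astype(int)
s=proj(L("side0"),[.549,-.3005,.1425]);print("side",s)
x,y=map(int,s);print("diff trip area",abs(a-b).max(2)[y-12:y+40,x-30:x+30].mean())
for n,X in(("wash",[.729,-.134,.08]),("beaker",[.759,.173,.04]),("dropper",[.489,.326,.03])):
    x,y=map(int,proj(L("side0"),X));print(n,(x,y),abs(a-b).max(2)[y-12:y+12,x-8:x+8].mean())
for t in(130,150,200): print(t,whites("top6",t,(270,182,365,206),60))
E
```

```text
clock: 37.7
tool_pos: [0.5441, -0.2682, 0.2586]
tcp_rot: [-0.002, 0.659, 0.752, -0.002]
force: [-0.5, -0.3, -0.2]
grip_width: 0.0403
grasp_force: 0.0
expected up [318.32878594 231.24157849] dropped [246.83041386 205.31826137]
248 
181 ............................................................
184 ............................................................
187 ............................................................
190 ............................................................
193 ............................................................
196 ............................................................
199 ............................................................
202 ............................................................
205 ............................................................
208 ............................................................
211 ................................#######.....................
214 ............................###########.....................
217 ...............................########.....................
220 ....................
[... 887 characters left out ...]
62 .#####......####......................................#####.
265 .#####.....######.....................................#####.
268 #####......######.....................................######
271 #####.....#######.....................................######
274 ####......#######.....................................######
277 ####.....########.....................................######
280 ###......#######.......########.......................######
side [383.44539304 155.65876453]
diff trip area 8.851923076923077
wash (303, 177) 9.84375
beaker (220, 233) 9.1640625
dropper (251, 325) 33.90625
130 [([339.7, 184.6], [313, 182, 52, 8, 213])]
150 [([336.4, 184.8], [317, 182, 35, 8, 145])]
200 []
```

```bash
python3 drive.py "0.04 0.03 0 -0.02 0 0 0;0.04 0.03 0 -0.02 0 0 0;0.04 0.03 0 -0.02 0 0 0;0.04 0.03 0 -0.02 0 0 0;0.04 0.03 0 -0.02 0 0 0"
python3 - <<'E'
from h import *
cap("side","side7");a=cv2.imread("pics/side4.png");b=cv2.imread("pics/side7.png")
for q in((323,197),(285,225)):
    x,y=q;A=a[y-25:y+25,x-14:x+14];r=cv2.matchTemplate(cv2.cvtColor(b[y-40:y+40,x-29:x+29],6),cv2.cvtColor(A,6),cv2.TM_CCOEFF_NORMED);print("pot",cv2.minMaxLoc(r))
z=cv2.imread("pics/side0.png")
for n,q,h in(("wash",(300,180),28),("beaker",(217,233),22),("dropper",(250,328),16),("trip",(388,165),18)):
    x,y=q;A=z[y-h:y+h,x-14:x+14];r=cv2.matchTemplate(cv2.cvtColor(b[y-h-10:y+h+10,x-24:x+24],6),cv2.cvtColor(A,6),cv2.TM_CCOEFF_NORMED);print(n,cv2.minMaxLoc(r))
E
```

```text
clock: 38.35
tool_pos: [0.5406, -0.2392, 0.2791]
tcp_rot: [-0.002, 0.659, 0.752, -0.002]
force: [-1.1, -0.1, 0.1]
grip_width: 0.0402
grasp_force: 0.0
pot (-0.33209407329559326, 0.7561723589897156, (0, 9), (14, 16))
pot (-0.30678001046180725, 0.8626757264137268, (21, 3), (15, 15))
wash (-0.07293998450040817, 0.914361298084259, (6, 20), (10, 10))
beaker (-0.368200421333313, 0.9983008503913879, (20, 4), (10, 10))
dropper (-0.32969799637794495, 0.46315810084342957, (19, 4), (10, 10))
trip (-0.08529995381832123, 0.999620258808136, (16, 17), (10, 10))
```

```bash
python3 -c "
from workcell import r, cams, telemetry, workorder
print(workorder.job_done())"
```

```text
the job is handed in; nothing more can be done
None
```

The job is handed in, at about 38 s of the 208 s allowed: clamp opened, nut set to the mark, both pots (the only two present) gripped upright, clamp closed, and the cut-out tripped and reset with its lever staying up; the wash bottle and beaker were still in place, and the last checks after the trip were made by image code because the 14 picture views were used up.

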